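# Pull in the hop of a cart wheel: quarter, half, quarter turn on three spoke nipples

### The arm

A 6-joint arm with a two-finger parallel gripper is mounted at the origin on the work surface. World frame = base frame: x ahead of the robot, y to its left, z up, the work surface at z = 0. Lengths are in mm, angles in rad, forces in N, time in s.
With the tool pointing down it reaches from about 275 to 750 mm from the base axis. Payload 10.2 kg.
Tool frame: the origin (TCP) lies midway between the tips of the shut fingers; the grasp point (between the pads) lies grip_depth behind it (grip_depth is the distance from the TCP to the grasp point, in mm); z points along the fingers, y is the line along which they close (so a half turn about z gives the same grasp; the last joint's range is limited). The gripper opens to 85 mm and grips with 20 to 120 N. Pads are 22 mm wide; open, the fingers measure 114 mm over their backs; the gripper's body (76 mm by 85 mm) begins 54 mm behind the grasp point. The pads swing forward as they close: fully open they stand 13 mm farther back than shut.
Start: joints at [0.933, 0.313, 1.498, -0, 1.331, -0.223], TCP at [211.592, 480.479, 231.294] pointing down, gripper open.
Joint ranges: [-2.94, 2.94], [-0.97, 2.17], [0.19, 2.56], [-1.23, 4.37], [0.02, 3.11], [-2.88, 2.88]. Speed limits (rad/s): [2.39, 2.39, 3.01, 3.14, 3.14, 3.14].

### API

Orientations are given as a unit quaternion [w, x, y, z].
In Python, from rig import * gives the robot as it stands.
- The arm moves only by the tool servo_tool, never from a script. Its argument "commands" is a list of rows, each a list of 3 entries, a list of its own where there are three numbers: the gripper command: -1 is fully open, 1 is shut, values between are in proportion, then the shift along the tool's x, y, z in m, then the turn, a rotation vector about the tool's x, y, z in units of 6 degrees (1.0 is 6 degrees). In form: [[grip, [dx, dy, dz], [ax, ay, az]], ...]. A call has 1 to 10 rows; each row shifts and turns the commanded pose from where the row before left it, along the tool's axes as they then stand; what a row does not reach is not made up. A row lasts 1/12 s, in which the tool goes at most 41.7 mm and 7.16 degrees, less where a joint would pass 70% of its speed; a pose out of reach is approached as far as the arm can. A call is refused whole if a number of a shift passes 0.0417 or a number of a turn 1, either way. A call with a gripper value outside its range is refused whole. The fingers move at their own pace and stop on an object; "squeeze" is the grip in N (left out, the last holds). Time passes only in rows, so rows that do not move let the fingers close. It gives the time, the measured TCP pose, the force, the opening and the grip force at its end, in the units of the state.
- sense(): the state, without advancing time (a new reading comes with each control period).
- capture(name): name is "scene" or "top" or "wrist"; returns a dict with "pixels" (384x512x3 uint8, red, green, blue), "z_map" (384x512 float32, mm along the optical axis (not along the pixel's ray), 0 where there is no reading), "fx", "fy", "cx", "cy" (pixels), "rvec" (rotation vector, rad) and "tvec" (3), from world to camera coordinates, as OpenCV has them; the wrist camera has in their place "T_tool_cam" (4x4, takes a point from camera to tool coordinates, whose origin is the TCP and whose axes are the flange's). Camera axes: x right, y down, z forward; pixel columns grow to the right and rows downward; lengths in mm; the calibration is good to about 2 mm. A picture is of the moment at which its call begins: read the wrist's pose just before it.
- finish_job(): hands the job in; it is judged then, once.
The state is a dict: "time_s": time; "joints": joint angles; "dq": joint speeds; "tau": joint torques, N m; "eef_pos": TCP position; "ee_rot": TCP orientation; "force": force on the tool from outside, world axes, zero at the start; "wrist_torque": the same for the moment, N m; "grip_width": opening from 0.0 (shut) to 1.0 (fully open); "grip_force": force on a finger pad.
Only numpy, scipy, OpenCV 4.12 (cv2) and the standard library are available. Lean on these libraries where they do the work, as an engineer would, in place of code of your own. Each camera call takes 0.05 s, during which the arm holds its last target. There are 200 camera calls.

### The job

Take the T-handled socket key from the caddy and tighten the three red spoke nipples at the top of the wheel (clockwise as seen from outside the rim), in order starting from the one by the valve hole: one quarter turn on the first, two quarter turns on the middle one, one quarter turn on the last. Feel each square head into the socket with a light touch, never bearing down on it, count the turn of the nipple itself and not the play of the key, leave the other things where they are, and hang the key back upright in its hole.

Things in the scene. Friction and masses are not known exactly. Their poses are not given: they have to be found in the camera images.
- key: Socket key, 104 mm high, 200 g: steel shaft 14 mm thick, square tube socket at its foot (outside 18 mm, opening 14.4 mm square, 14 mm deep, sides along x and y), black 42 mm collar, blue T-bar on top. Origin at the centre of the socket mouth (lowest end), z up the shaft, x along the T-bar. It starts hanging upright by its collar in a hole of the caddy.
- key_mouth: The lowest 2 mm of the key's socket, its square edge (brass coloured, flared to 15 mm): this is what presses on the head while the square is not found, and on the rim bed when fully home; it must not be pressed harder than 18 N. Same origin and axes as the key.
- key_bar (a point): Centre of the key's blue T-bar, 94 mm above the socket mouth: the place to grip. The bar is 72 mm long (key's x), 14 mm wide (y), 20 mm high, with flat sides; its underside is 22 mm above the deck while the key hangs.
- key_collar (a point): Centre of the underside of the key's collar, 62 mm above the socket mouth; it rests on the deck when the key hangs.
- key_hole (a point): Centre of the top of the round 29 mm hole that the key hangs in, one of four in a small square wooden deck (96 mm, 8 mm thick) on a post, 66 mm clear above the turntable's tray. z up.
- stand: Blue truing stand fixed to the table, base 260 x 170 x 12 mm, uprights 137 mm high either side of the wheel. Origin under the centre of the base. The axle lies along its y, 122 mm up; the wheel is in its x-z plane, rim 35 mm wide, bed 98 mm and flange edges 104 mm from the axle. Caliper pads brake the wheel: it turns only if pushed with some 9 N along the rim.
- head_a (a point): First red nipple, next to the black valve hole: centre of its top face, 106 mm from the axle. z is the nipple's axis, straight out from the axle, up to 22 degrees off vertical. The frame is the wheel's: how the square is turned differs for each nipple and is not measured. Head 12 mm square, 8 mm high; the spoke's round end, 4 mm thick, stands 2.5 mm proud.
- head_b (a point): The middle red nipple, 18 degrees around the rim from the first; else as head_a. A socket turned to match the square drops over the head until its mouth is on the flat rim bed, 8 mm below this point; turned wrongly it rests on the head with its mouth at this point. Touched down lightly again and again while turned on in steps of some 20 degrees, it finds the square within 90.
- head_c (a point): The last red nipple, 18 degrees further from the valve hole; else as head_a. The socket has 2.4 mm of room over the head: the key swings freely through up to 26 degrees between driving one way and the other; the wrist torque tells when it drives. The bed is 30 mm wide between flanges 6 mm high.
- nip_a (a joint): How far the first nipple has been turned since the start, rad, positive clockwise as seen from outside the rim (tightening); starts at 0. It is stiff, about 0.06 N m, up to 0.08 as it tightens, and stays where it is left.
- nip_b (a joint): The same for the middle nipple.
- nip_c (a joint): The same for the last nipple.
- brush: Bystander: red plastic brush 165 mm long lying on the caddy's tray.
- puller: Bystander: silver aluminium crank puller with a 100 mm lever, on the tray.
- jar: Bystander: small glass jar with a steel screw lid, 48 mm across, 56 mm high, on the tray. Origin under its base, z up.
- grip: Bystander: black rubber handlebar grip 118 mm long, on the tray.
- tape: Bystander: roll of blue rim tape, 80 mm across, 22 mm high, on the table.
- oil: Bystander: yellow oil bottle, 40 mm across, 110 mm high, on the table.
- lever: Bystander: orange tyre lever 130 mm long, on the table.
There are look-alikes about, which are no part of the job. Leave any brown look-alike of the key alone.

How it is judged (in metres and radians):
On the way, in this order (a step that is already met when the one before it is completed fails the run):
1. the first nipple has had one quarter turn with the key, the other two none yet (value of joint nip_a between 1.396 and 1.746 rad and value of joint nip_b between -0.175 and 0.175 rad and value of joint nip_c between -0.175 and 0.175 rad and distance between key and head_a below 0.02 m), for 0.2 s.
2. then the middle nipple has had two quarter turns with the key, the last none yet (value of joint nip_a between 1.396 and 1.746 rad and value of joint nip_b between 2.967 and 3.317 rad and value of joint nip_c between -0.175 and 0.175 rad and distance between key and head_b below 0.02 m), for 0.2 s.
3. then the last nipple has had one quarter turn with the key (value of joint nip_a between 1.396 and 1.746 rad and value of joint nip_b between 2.967 and 3.317 rad and value of joint nip_c between 1.396 and 1.746 rad and distance between key and head_c below 0.02 m), for 0.2 s.
At the end, for the whole second after the job is handed in: First and last red nipples 90 degrees and the middle one 180 degrees clockwise of where they began, each within 10 degrees; the key hangs at rest and upright (within 6 degrees) in its hole, collar down on the deck within 4 mm; other things not moved over 40 mm (value of joint nip_a between 1.396 and 1.746 rad and value of joint nip_b between 2.967 and 3.317 rad and value of joint nip_c between 1.396 and 1.746 rad and horizontal distance between key_collar and key_hole below 0.01 m and z of key_collar in the frame of key_hole between -0.004 and 0.004 m and angle between key's own z axis and vertical below 0.1 rad and linear speed of key below 0.02 m/s); the robot touches nothing.
It fails at once if the socket's mouth is pressed on the wheel or its nipples with more than 18 N (contact force between key_mouth and stand above 18 N).
It fails at once if one of the other things on the caddy or table is shifted by more than 40 mm (distance of any of brush, puller, jar, grip, tape, oil, lever from where it was at the start of the episode above 0.04 m).
It fails at once if the jar or the oil bottle is tipped (angle between any of jar, oil's own z axis and vertical above 0.5 rad).
It also fails if it takes over 72 s, if anything falls off the work surface, if the arm or the gripper's body presses on something with over 40 N, if the wrist force passes 120 N, or if a joint passes its speed limit or range.

## Working session

There is one attempt and no reset: what is moved stays moved. The work goes in short steps, Python scripts to look and compute and a tool call to move; the robot and the scene stay as the last step left them, time stands still between calls to the robot, and variables do not carry over. Pictures are saved under pics/ and viewed, at most 12 in all, crops included, and the job is handed in when it is done.

Besides the shell and the picture viewer there is one more tool, called after ">>>" by a JSON object that holds its "name" and its "arguments", one argument or row to a line. servo_tool: Moves the arm, as the interface text tells. Its arguments: {"type":"object","properties":{"commands":{"type":"array"},"squeeze":{"type":"number"}},"required":["commands"]}

```bash
ls; mkdir -p pics
python3 - <<'E'
from rig import *
import cv2,numpy as np
s=sense();print(s)
for n in("scene","top"):
    c=capture(n);np.savez(n+".npz",**c)
    cv2.imwrite(f"pics/{n}.png",cv2.cvtColor(c["pixels"],cv2.COLOR_RGB2BGR))
    print(n,c["fx"],c["cx"],c["cy"],c["rvec"],c["tvec"])
a=cv2.imread("pics/scene.png");b=cv2.imread("pics/top.png")
E
```

```text
pics
{'time_s': 0.0, 'joints': array([ 9.32593654e-01,  3.13425798e-01,  1.49842613e+00, -4.94583996e-05,
        1.33098892e+00, -2.23419122e-01]), 'dq': array([-1.82723143e-03,  6.75795644e-05, -1.22686477e-04,  2.12774039e-04,
       -1.56159339e-03, -7.00496748e-04]), 'tau': array([-1.33855992e-03, -4.12274909e+01, -2.59728670e+01, -3.48667090e-04,
        4.37758208e-03,  9.47535256e-06]), 'eef_pos': array([211.44769118, 480.25907993, 230.75158206]), 'ee_rot': array([-2.38803250e-04,  2.05902467e-01,  9.78572319e-01, -5.77099096e-04]), 'force': array([-0.18780059,  0.08253921,  0.11499521]), 'wrist_torque': array([0.00610588, 0.0367019 , 0.01423425]), 'grip_force': 0.0, 'grip_width': 0.99948610442249}
scene 349.35702167427934 259.5364296086142 195.44051662051095 [ 0.80595217  2.63239061 -1.00733356] [ 396.43461718 -142.91795969 1569.05042859]
top 384.08561656207405 255.1275383503511 190.7424903604242 [ 2.22272106 -2.15636691  0.07044271] [  21.95239866  513.56208482 1293.96865657]
```

View pics/scene.png

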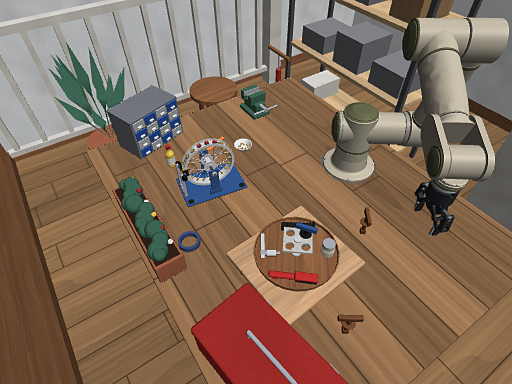

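View pics/top.png

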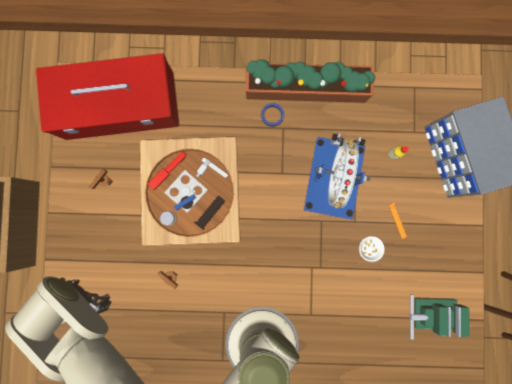

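The caddy is at top px (188,192) with the blue T-bar near (185,202). The wheel stand is at (340,175) with red nipples near (350,170). The brown look-alike keys at (100,178) and (168,278) are to be left alone. Next I'll enlarge the caddy and the wheel.

```bash
cat > h.py <<'E'
import cv2,numpy as np
from scipy.spatial.transform import Rotation as R
def unproj(c,u,v,z=None):
    Rm=cv2.Rodrigues(np.array(c["rvec"]))[0];t=np.array(c["tvec"]).ravel()
    d=np.array([(u-c["cx"])/c["fx"],(v-c["cy"])/c["fy"],1.])
    o=-Rm.T@t;w=Rm.T@d
    if z is None: return o+w*c["z_map"][int(round(v)),int(round(u))]
    return o+w*(z-o[2])/w[2]
E
python3 - <<'E'
from h import *
T=dict(np.load("top.npz"));S=dict(np.load("scene.npz"))
t=cv2.imread("pics/top.png");s=cv2.imread("pics/scene.png")
def cr(i,x,y,w,h,k):return cv2.resize(i[y:y+h,x:x+w],None,fx=k,fy=k,interpolation=cv2.INTER_CUBIC)
a=cr(t,138,138,100,75,4);b=cr(t,300,130,100,75,4);c=cr(s,250,205,100,75,4);d=cr(s,160,125,100,75,4)
cv2.imwrite("pics/crops.png",np.vstack([np.hstack([a,b]),np.hstack([c,d])]))
hsv=cv2.cvtColor(t,cv2.COLOR_BGR2HSV)
m=cv2.inRange(hsv,(100,120,60),(125,255,255));
n,l,st,ce=cv2.connectedComponentsWithStats(m)
for i in range(1,n):
    if st[i,4]>15: print("blue",st[i],ce[i],unproj(T,*ce[i]))
m=cv2.inRange(hsv,(0,130,90),(8,255,255))|cv2.inRange(hsv,(172,130,90),(180,255,255))
m[:,:320]=0;m[:,375:]=0
n,l,st,ce=cv2.connectedComponentsWithStats(m)
for i in range(1,n):print("red",st[i],ce[i],unproj(T,*ce[i]))
E
```

```text
blue [439 119  11  19  85] [444.30588235 127.95294118] [ 721.72146701 -552.29908713  129.69583206]
blue [426 126  10  17  62] [430.69354839 134.61290323] [ 719.94377701 -551.60792588   37.6048115 ]
blue [453 135  12  19 109] [458.81651376 143.88990826] [ 661.60393107 -569.62937548  182.77892808]
blue [ 305  138   53   81 1633] [325.21922841 182.57624005] [ 548.29504275 -201.88695479   11.62632402]
blue [438 141  11  17  72] [443.09722222 149.08333333] [ 662.48514997 -569.5504338    86.68984378]
blue [357 154   6  21  66] [359.46969697 163.09090909] [ 618.70585535 -317.64629456   14.64301897]
blue [451 157  12  18  89] [456.91011236 165.50561798] [ 603.81812758 -591.7093809   129.6471873 ]
blue [438 161  10  17  60] [442.26666667 169.        ] [ 603.48392845 -589.42820997   40.40095464]
blue [360 173   4  10  22] [361.68181818 177.54545455] [ 555.98710435 -291.62822324  137.96843748]
blue [466 174  13  18 114] [472.03508772 182.84210526] [ 545.62573063 -610.11473185  180.30194813]
blue [450 177  11  17  75] [455.22666667 185.30666667] [ 546.08662619 -612.27871884   79.86194122]
blue [175 196  20  13  76] [184.42105263 201.73684211] [463.59728161 250.01204301 163.28704017]
red [341  81   6   6  29] [343.34482759  83.27586207] [ 850.98120063 -229.08013746  142.28931578]
red [350 160   4   3   9] [351.33333333 161.33333333] [ 592.76619114 -237.0774549   224.84119325]
red [348 170   4   4  15] [349.46666667 171.53333333] [ 562.36316057 -230.74205995  230.50185791]
red [345 181   5   4  13] [347.         182.30769231] [ 532.21415084 -226.7674095   219.56620171]
```

View pics/crops.png

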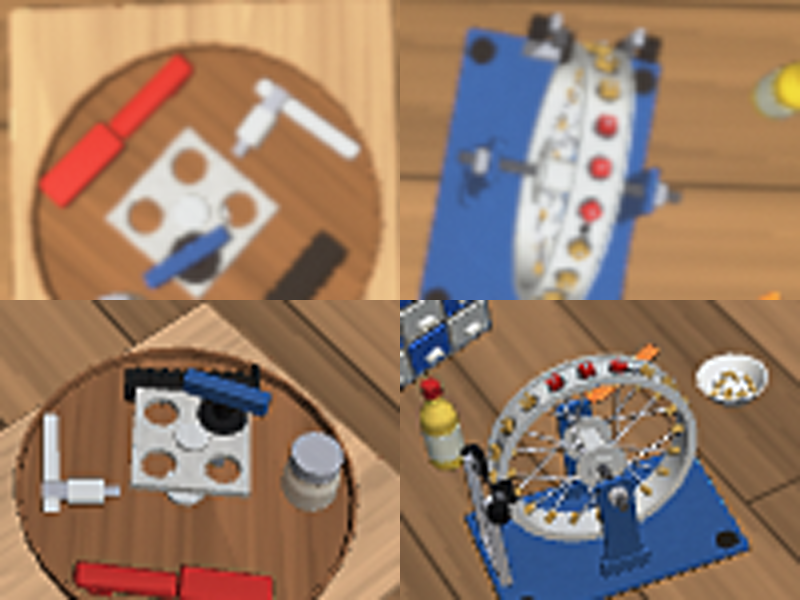

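In the crops, the blue T-bar with its black collar sits over the near hole of the white deck, crop (190,256), so top px (185,202). It is the only blue one, so it is the key; the brown ones are decoys. The black valve hole shows at crop (585,229), next to the lowest red nipple at top px (347,182). So head_a ≈ (532,-227), then b at (349,171) and c at (351,161).

Run:
```python
from h import *
import rig;print([x for x in dir(rig) if x[0]!='_'], getattr(rig,'grip_depth',None))
T=dict(np.load("top.npz"));t=cv2.imread("pics/top.png")
hsv=cv2.cvtColor(t,cv2.COLOR_BGR2HSV)
m=cv2.inRange(hsv,(95,100,40),(125,255,255));m[:190]=0;m[215:]=0;m[:,:170]=0;m[:,200:]=0
v,u=np.nonzero(m);P=np.array([unproj(T,a,b) for a,b in zip(u,v)])
zt=np.median(P[:,2]);Q=np.array([unproj(T,a,b,zt)[:2] for a,b in zip(u,v)])
(c,wh,an)=cv2.minAreaRect(Q.astype(np.float32));print("bar",zt,c,wh,an)
# deck white
w=cv2.inRange(hsv,(0,0,150),(180,60,255));w2=w.copy()*0;w2[165:215,160:212]=w[165:215,160:212]
n,l,st,ce=cv2.connectedComponentsWithStats(w2);i=1+np.argmax(st[1:,4])
v,u=np.nonzero(l==i);zs=[unproj(T,a,b)[2] for a,b in zip(u,v)];zd=np.median(zs)
Q=np.array([unproj(T,a,b,zd)[:2] for a,b in zip(u,v)]);print("deck",zd,cv2.minAreaRect(Q.astype(np.float32)))
print("tray",unproj(T,170,190),unproj(T,215,175))
from rig import *
c=capture("wrist");print(c["T_tool_cam"].round(3).tolist(),c["fx"],c["cx"],c["cy"])
```

```text
['PlanningError', 'capture', 'finish_job', 'grip_depth', 'sense'] 18.700000000000003
bar 160.7195818134603 (464.2194519042969, 251.0318603515625) (14.093707084655762, 67.64566802978516) 32.88007354736328
deck 118.72099929937713 ((499.6893310546875, 255.71920776367188), (97.6208724975586, 96.07268524169922), 50.675384521484375)
tray [500.60573153 305.83821841 114.92007885] [559.23570461 172.96267348  47.49702178]
[[-0.001, -0.952, -0.306, 77.96], [1.0, -0.001, 0.001, -0.038], [-0.001, -0.306, 0.952, -142.052], [0.0, 0.0, 0.0, 1.0]] 327.8863966695781 256.04609576879284 192.31597568074076
```

>>> {"name": "servo_tool", "arguments": {
  "commands": [
    [-1,[-0.036,-0.012,0],[0,0,0]],
    [-1,[-0.036,-0.012,0],[0,0,0]],
    [-1,[-0.036,-0.012,0],[0,0,0]],
    [-1,[-0.036,-0.012,0],[0,0,0]],
    [-1,[-0.036,-0.012,0],[0,0,0]],
    [-1,[-0.036,-0.012,0],[0,0,0]],
    [-1,[-0.036,-0.012,0],[0,0,0]],
    [-1,[-0.036,-0.012,0],[0,0,0]],
    [-1,[-0.036,-0.012,0],[0,0,0]],
    [-1,[0,0,0],[0,0,1]]
  ]
}}

```text
time_s: 0.98
eef_pos: [468.3, 246.9, 230.7]
ee_rot: [0.0, 0.258, 0.966, -0.001]
force: [-0.3, 0.2, -0.6]
grip_width: 0.997
grip_force: 0.0
```

>>> {"name": "servo_tool", "arguments": {
  "commands": [
    [-1,[0,0,0.0],[0,0,1]],
    [-1,[0,0,0],[0,0,1]],
    [-1,[0,0,0],[0,0,1]],
    [-1,[0,0,0],[0,0,0.55]],
    [-1,[0,0,0],[0,0,0]]
  ]
}}

```text
time_s: 1.4
eef_pos: [464.5, 251.0, 231.1]
ee_rot: [-0.0, 0.432, 0.902, -0.0]
force: [-0.6, 0.8, -0.4]
grip_width: 0.998
grip_force: 0.0
```

```bash
cat >> h.py <<'E'
from rig import *
def pose():
    s=sense();q=s["ee_rot"];return np.array(s["eef_pos"]),R.from_quat([q[1],q[2],q[3],q[0]]).as_matrix(),s
def delta(p,Rt):  # shift (tool axes, mm) and rotation vector in 6deg units
    p0,R0,_=pose();return (R0.T@(np.array(p)-p0)).round(1),(np.degrees(R.from_matrix(R0.T@Rt).as_rotvec())/6).round(2)
def Rdown(h):  # pointing down, tool y at heading h deg
    h=np.radians(h);y=np.array([np.cos(h),np.sin(h),0]);z=np.array([0,0,-1.]);return np.column_stack([np.cross(y,z),y,z])
def wcap(fn=None):
    p,Rm,s=pose();c=capture("wrist")
    if fn:cv2.imwrite(fn,cv2.cvtColor(c["pixels"],cv2.COLOR_RGB2BGR))
    T=np.eye(4);T[:3,:3]=Rm;T[:3,3]=p;c["Tw"]=T@c["T_tool_cam"];return c
def wun(c,u,v,z=None):
    T=c["Tw"];d=T[:3,:3]@np.array([(u-c["cx"])/c["fx"],(v-c["cy"])/c["fy"],1.]);o=T[:3,3]
    return o+d*c["z_map"][int(round(v)),int(round(u))] if z is None else o+d*(z-o[2])/d[2]
E
python3 - <<'E'
from h import *
p,Rm,s=pose();print(p,Rm.round(3).tolist(),s["joints"].round(3),s["time_s"])
c=wcap("pics/w1.png")
print(delta([464,251,132],Rdown(32.9)))
i=cv2.cvtColor(c["pixels"],cv2.COLOR_RGB2HSV)
m=cv2.inRange(i,(100,120,40),(125,255,255))
n,l,st,ce=cv2.connectedComponentsWithStats(m);k=1+np.argmax(st[1:,4]);print(st[k],ce[k])
v,u=np.nonzero(l==k);P=np.array([wun(c,a,b) for a,b in zip(u,v)]);zt=np.percentile(P[:,2],60)
P=P[abs(P[:,2]-zt)<3];print(zt,cv2.minAreaRect(P[:,:2].astype(np.float32)))
E
```

```text
[464.50093141 250.99515007 231.07259263] [[-0.627, 0.779, -0.001], [0.779, 0.627, -0.0], [0.0, -0.001, -1.0]] [ 0.273  0.32   1.489  0.     1.333 -0.404] 1.4
(array([ 0.3, -0.4, 99.1]), array([-0.  , -0.  ,  1.02]))
[ 245  151   26  100 1911] [257.64416536 199.22867609]
159.3705890194495 ((465.3155517578125, 252.0350799560547), (13.643462181091309, 70.70941162109375), 34.37158966064453)
```

View pics/w1.png

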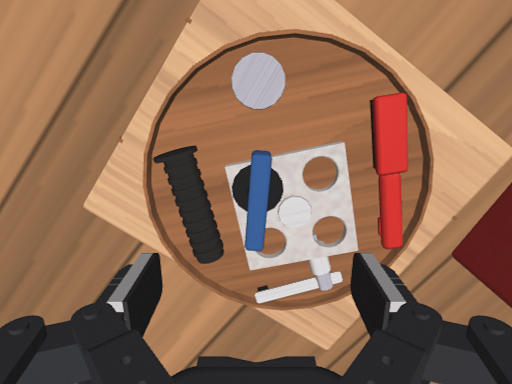

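The wrist view shows the blue bar at (258,199) with its black collar over the deck. The free deck holes are at (321,174), (330,231) and (268,242). I'll work out the key's own hole from these, then grasp.

Run:
```python
from h import *
c=wcap();i=cv2.cvtColor(c["pixels"],cv2.COLOR_RGB2HSV)
hole=[]
w=cv2.inRange(i,(0,0,130),(180,50,255));nw=255-w
n,l,st,ce=cv2.connectedComponentsWithStats(nw,connectivity=4)
for k in range(1,n):
    if 300<st[k,4]<3000: print(st[k],ce[k],wun(c,*ce[k],118).round(1))
# deck plane z
print([wun(c,*p)[2].round(1) for p in((340,200),(300,165),(300,250))])
for p in((226,166),(345,143),(357,250),(246,269)):print(wun(c,*p,118).round(1))
# collar
m=cv2.inRange(i,(0,0,0),(180,255,45));m[:150]=0;m[225:]=0;m[:,:230]=0;m[:,290:]=0
v,u=np.nonzero(m);P=np.array([wun(c,a,b) for a,b in zip(u,v)]);print("collar z",np.median(P[:,2]));P=P[abs(P[:,2]-np.median(P[:,2]))<4]
print(cv2.minEnclosingCircle(P[:,:2].astype(np.float32)))
print(delta([465,251.7,132],Rdown(33.9)))
```

```text
[303 157  35  33 913] [319.90032859 172.8871851 ] [496.6 293.2 118. ]
[312 217  34  27 700] [329.27428571 229.91571429] [536.4 261.3 118. ]
[np.float64(118.0), np.float64(117.2), np.float64(117.0)]
[434.6 250.3 118. ]
[495.6 323.2 118. ]
[568.  262.4 118. ]
[504.9 187.3 118. ]
collar z 121.46949952347154
((465.3555908203125, 252.04666137695312), 20.247251510620117)
(array([ 0.2,  0.8, 99.1]), array([-0.  , -0.  ,  0.86]))
```

>>> {"name": "servo_tool", "arguments": {
  "commands": [
    [-1,[0,0.001,0.02],[0,0,0.45]],
    [-1,[0,0,0.025],[0,0,0.45]],
    [-1,[0,0,0.025],[0,0,0]],
    [-1,[0,0,0.02],[0,0,0]],
    [-1,[0,0,0.009],[0,0,0]],
    [0.3,[0,0,0],[0,0,0]],
    [0.8,[0,0,0],[0,0,0]],
    [1,[0,0,0],[0,0,0]],
    [1,[0,0,0],[0,0,0]],
    [1,[0,0,0],[0,0,0]]
  ],
  "squeeze": 60
}}

```text
time_s: 2.33
eef_pos: [465.8, 251.8, 133.3]
ee_rot: [0.001, 0.473, 0.881, 0.001]
force: [-0.2, 0.6, -0.2]
grip_width: 0.3
grip_force: 0.0
```

>>> {"name": "servo_tool", "arguments": {
  "commands": [
    [1,[0,0,0],[0,0,0]],
    [1,[0,0,0],[0,0,0]],
    [1,[0,0,0],[0,0,0]],
    [1,[0,0,0],[0,0,0]]
  ]
}}

```text
time_s: 2.67
eef_pos: [465.7, 251.8, 133.2]
ee_rot: [0.001, 0.473, 0.881, 0.001]
force: [-1.0, -0.0, 5.9]
grip_width: 0.151
grip_force: 59.1
```

Run:
```python
from h import *
p,Rm,s=pose();print(p,Rm.round(4).tolist(),s["joints"].round(3),s["force"],s["wrist_torque"],s["grip_width"],s["grip_force"])
```

```text
[465.73901175 251.8305871  133.15275994] [[-0.5526, 0.8335, 0.0014], [0.8335, 0.5526, 0.0004], [-0.0005, 0.0014, -1.0]] [ 0.274  0.419  1.618 -0.     1.103 -0.311] [-0.95288698 -0.0388899   5.93645445] [-0.09633451  0.19494698  0.0318093 ] 0.15125698933406453 59.13731575012207
```

>>> {"name": "servo_tool", "arguments": {
  "commands": [
    [1,[0,0,-0.02],[0,0,0]],
    [1,[0,0,-0.036],[0,0,0]],
    [1,[0,0,-0.04],[0,0,0]],
    [1,[0,0,-0.04],[0,0,0]],
    [1,[0,0,-0.04],[0,0,0]],
    [1,[0,0,-0.04],[0,0,0]],
    [1,[-0.0351,-0.0144,0],[0,0,0]],
    [1,[-0.0351,-0.0144,0],[0,0,0]],
    [1,[-0.0351,-0.0144,0],[0,0,0]],
    [1,[-0.0351,-0.0144,0],[0,0,0]]
  ]
}}

```text
time_s: 3.5
eef_pos: [494.7, 101.3, 348.1]
ee_rot: [-0.0, 0.473, 0.881, -0.0]
force: [0.4, -0.6, -2.0]
grip_width: 0.149
grip_force: 59.1
```

>>> {"name": "servo_tool", "arguments": {
  "commands": [
    [1,[-0.0351,-0.0144,0],[0,0,0]],
    [1,[-0.0351,-0.0144,0],[0,0,0]],
    [1,[-0.0351,-0.0144,0],[0,0,0]],
    [1,[-0.0351,-0.0144,0],[0,0,0]],
    [1,[-0.0351,-0.0144,0],[0,0,0]],
    [1,[-0.0351,-0.0144,0],[0,0,0]],
    [1,[-0.0351,-0.0144,0],[0,0,0]],
    [1,[-0.0351,-0.0144,0],[0,0,0]],
    [1,[0,0,0],[0,0,0]],
    [1,[0,0,0],[0,0,0]]
  ]
}}

```text
time_s: 4.33
eef_pos: [553.8, -196.5, 346.9]
ee_rot: [-0.001, 0.474, 0.88, 0.0]
force: [-0.3, 0.4, -2.2]
grip_width: 0.155
grip_force: 59.1
```

Run:
```python
from h import *
p,Rm,s=pose();print(s["time_s"],p,Rm.round(4).tolist(),s["joints"].round(3),s["force"],s["wrist_torque"],s["grip_width"],s["grip_force"])
c=wcap("pics/w2.png");np.savez("w2.npz",**c)
i=cv2.cvtColor(c["pixels"],cv2.COLOR_RGB2HSV)
m=cv2.inRange(i,(0,130,70),(8,255,255))|cv2.inRange(i,(172,130,70),(180,255,255))
n,l,st,ce=cv2.connectedComponentsWithStats(m)
for k in range(1,n):
    if st[k,4]>25: print("red",st[k],ce[k].round(1),wun(c,*ce[k]).round(1))
```

```text
4.3333 [ 553.83433286 -196.50628634  346.94523397] [[-0.5502, 0.835, -0.002], [0.835, 0.5502, 0.0012], [0.0022, -0.001, -1.0]] [-0.54   0.416  1.059  0.     1.67  -1.123] [-0.34651827  0.41711275 -2.19038338] [ 0.01140538  0.04570219 -0.00473241] 0.15455143343839275 59.13696885108948
red [209 192  16  16 192] [216.7 199.5] [ 533.2 -226.5  222.3]
red [430 304  16  15 177] [437.4 311.4] [ 850.7 -230.4  139.8]
```

View pics/w2.png

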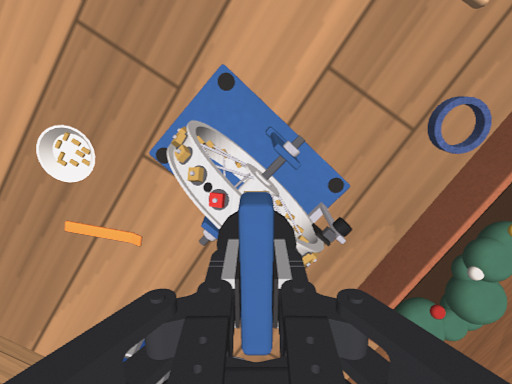

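The wrist view shows the red nipple at (217,200) with the black valve hole beside it at (207,187). That confirms head_a. The key hides b and c, so I'll step sideways to see all three.

>>> {"name": "servo_tool", "arguments": {
  "commands": [
    [1,[-0.03,-0.004,0.01],[0,0,0]],
    [1,[-0.03,-0.004,0.015],[0,0,0]],
    [1,[-0.025,-0.004,0.015],[0,0,0]],
    [1,[0,0,0],[0,0,0]],
    [1,[0,0,0],[0,0,0]],
    [1,[0,0,0],[0,0,0]]
  ]
}}

```text
time_s: 4.88
eef_pos: [591.2, -270.9, 309.2]
ee_rot: [0.0, 0.472, 0.881, 0.0]
force: [0.8, 1.1, -2.2]
grip_width: 0.159
grip_force: 59.1
```

Run:
```python
from h import *
c=wcap("pics/w3.png");np.savez("w3.npz",**c)
i=cv2.cvtColor(c["pixels"],cv2.COLOR_RGB2HSV)
m=cv2.inRange(i,(0,130,70),(8,255,255))|cv2.inRange(i,(172,130,70),(180,255,255))
n,l,st,ce=cv2.connectedComponentsWithStats(m)
for k in range(1,n):
    if st[k,4]>25:
        v,u=np.nonzero(l==k);P=np.array([wun(c,a,b) for a,b in zip(u,v)])
        print("red",st[k],ce[k].round(1),wun(c,*ce[k]).round(1),np.median(P,0).round(1),cv2.minAreaRect(P[:,:2].astype(np.float32)))
x,y,w,h=130,20,200,150
im=cv2.cvtColor(c["pixels"],cv2.COLOR_RGB2BGR)[y:y+h,x:x+w];cv2.imwrite("pics/w3c.png",cv2.resize(im,None,fx=4,fy=4,interpolation=cv2.INTER_CUBIC))
```

```text
red [210  93  21  20 319] [220.4 102.7] [ 533.9 -227.3  223.4] [ 534.2 -227.5  220.9] ((539.6132202148438, -222.33016967773438), (34.138484954833984, 13.909995079040527), 40.88035583496094)
red [242 124  24  25 298] [253.8 135.8] [ 564.2 -232.6  229.9] [ 564.3 -232.6  227.3] ((564.581787109375, -233.60556030273438), (13.221229553222656, 11.725380897521973), 85.6355972290039)
red [275 154  24  23 291] [285.8 164.8] [ 594.9 -237.8  223.9] [ 594.3 -237.4  223.6] ((573.5950927734375, -227.320556640625), (15.61535358428955, 64.9517593383789), 63.62873458862305)
red [467 262  19  17 248] [475.9 270.4] [ 849.4 -231.3  141.2] [ 851.  -231.4  139.8] ((865.3472900390625, -228.58367919921875), (39.95498275756836, 16.29358673095703), 15.45003604888916)
red [365 266   7  12  26] [367.6 271.4] [ 834.7 -332.9   17.7] [ 836.3 -334.1   16. ] ((836.1517944335938, -332.69805908203125), (1.94785737991333, 9.72392749786377), 10.386165618896484)
```

View pics/w3c.png

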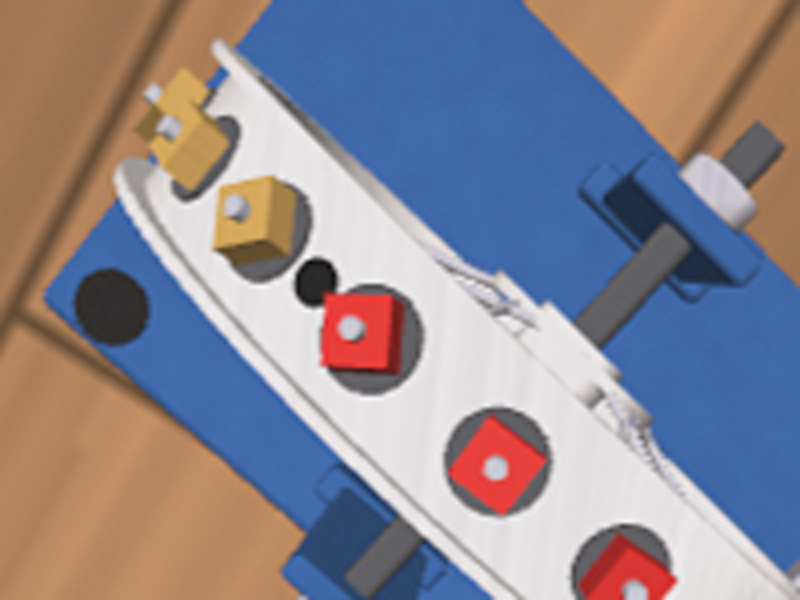

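The crop shows all three red heads clearly. The spoke tips are at crop (351,328) for a, (495,467) for b and (634,590) for c, and the tilted squares are visible. I'll fit the wheel pose to the three tips and read the square angles from the top faces.

```bash
cat > fit.py <<'E'
from h import *
from scipy.optimize import least_squares
c=dict(np.load("w3.npz"));T=c["Tw"]
px=np.array([[217.75,102],[253.75,136.75],[288.5,167.5]])
Ti=np.linalg.inv(T)
def proj(P):
    q=Ti[:3,:3]@P+Ti[:3,3];return np.array([c["fx"]*q[0]/q[2]+c["cx"],c["fy"]*q[1]/q[2]+c["cy"]])
def frame(x,k):
    X,Y,psi,phi=x;t=phi+(k-1)*np.radians(18);ex=np.array([np.cos(psi),np.sin(psi),0]);ez=np.array([0,0,1.])
    n=np.sin(t)*ex+np.cos(t)*ez;tan=np.cos(t)*ex-np.sin(t)*ez;ax=np.cross(n,tan)
    return np.array([X,Y,122.])+0*n,tan,ax,n
def tip(x,k,r=108.5):
    o,t,a,n=frame(x,k);return o+r*n
r=least_squares(lambda x:np.concatenate([proj(tip(x,k))-px[k] for k in range(3)]),[563,-232,-.17,0]);X=r.x
E
python3 - <<'E'
from fit import *
print(X,np.degrees(X[2:]),r.fun.round(2))
im=c["pixels"];hsv=cv2.cvtColor(im,cv2.COLOR_RGB2HSV)
for k in range(3):
    o,t,a,n=frame(X,k);P0=o+106*n;print("head",k,P0.round(1),"n",n.round(3))
    u0,v0=proj(P0);sub=hsv[int(v0)-14:int(v0)+15,int(u0)-14:int(u0)+15]
    red=((sub[...,0]<8)|(sub[...,0]>172))&(sub[...,1]>120)
    vs=sub[...,2][red];print(np.percentile(vs,[5,25,50,75,95]))
    thr=(np.percentile(vs,8)+np.percentile(vs,85))/2
    m=red&(sub[...,2]>thr);vv,uu=np.nonzero(m)
    Q=[]
    for u,v in zip(uu+int(u0)-14,vv+int(v0)-14):
        d=T[:3,:3]@np.array([(u-c["cx"])/c["fx"],(v-c["cy"])/c["fy"],1.]);q=T[:3,3]+d*((P0-T[:3,3])@n)/(d@n)-P0
        Q.append([q@t,q@a])
    print("rect(tan,ax)",cv2.minAreaRect(np.array(Q,np.float32)))
# held key: bar top & collar in tool frame
m=cv2.inRange(hsv,(100,120,40),(125,255,255));m[:150]=0
n_,l,st,ce=cv2.connectedComponentsWithStats(m);
M=c["T_tool_cam"]
for k in range(1,n_):
    if st[k,4]>1000 and 220<ce[k][0]<290:
        for row in range(st[k,1],st[k,1]+st[k,3],18):
            u=np.nonzero(l[row]==k)[0];
            print(row,[ (M[:3,:3]@np.array([(q-c["cx"])/c["fx"],(row-c["cy"])/c["fy"],1])*c["z_map"][row,q]+M[:3,3]).round(1).tolist() for q in(u[0]+2,u[-1]-2)])
E
```

```text
[ 5.61571003e+02 -2.32478823e+02 -1.62565942e-01  3.15320034e-02] [-9.31434239  1.80665072] [-0.78 -0.6   0.54  0.35  0.26  0.34]
head 0 [ 532.4 -227.7  223.8] n [-0.275  0.045  0.96 ]
[114.  195.  232.  233.  236.4]
rect(tan,ax) ((0.4196777045726776, -0.11237049102783203), (11.862393379211426, 11.123334884643555), 41.97142028808594)
head 1 [ 564.9 -233.   227.9] n [ 0.031 -0.005  1.   ]
[174.8 229.  232.  233.  235. ]
rect(tan,ax) ((-0.3952345848083496, -0.18749427795410156), (11.411467552185059, 11.620296478271484), 5.471308708190918)
head 2 [ 597.  -238.3  221.7] n [ 0.334 -0.055  0.941]
[147.6 162.  214.  215.  217. ]
rect(tan,ax) ((0.3568553924560547, -0.37320470809936523), (12.165035247802734, 11.858800888061523), 6.506460666656494)
150 [[-2.9, -67.4, 298.4], [2.2, -39.0, 270.3]]
168 [[2.4, -46.9, 172.2], [-27.5, -9.3, 296.3]]
186 [[-53.8, -12.3, 298.2], [-53.3, 19.9, 296.6]]
204 [[35.2, -5.2, -23.4], [-80.2, 55.8, 296.9]]
222 [[28.1, -6.1, -24.2], [29.2, 5.9, -26.8]]
240 [[21.2, -5.7, -25.7], [21.4, 5.6, -26.2]]
258 [[12.6, -5.9, -24.6], [12.5, 6.2, -24.5]]
276 [[5.3, -5.5, -26.1], [5.1, 5.8, -25.7]]
294 [[-3.8, -5.3, -25.2], [-3.6, 5.5, -25.5]]
312 [[-12.1, -5.3, -26.0], [-11.7, 5.6, -26.5]]
330 [[-22.4, -5.1, -24.7], [-21.4, 5.7, -25.9]]
348 [[-308.6, -32.6, 270.2], [-31.1, 5.8, -25.7]]
```

```bash
cat >> fit.py <<'E'
L=77.5;DX=0.4
def target(k,th,up):  # th: tool y angle ccw from tangent, deg; up: mouth above head top
    o,t,a,n=frame(X,k);P0=o+106*n;th=np.radians(th);y=np.cos(th)*t+np.sin(th)*a;z=-n
    Rt=np.column_stack([np.cross(y,z),y,z]);return P0+n*(L+up)-DX*Rt[:,0],Rt
E
python3 - <<'E'
from fit import *
hsv=cv2.cvtColor(c["pixels"],cv2.COLOR_RGB2HSV);M=c["T_tool_cam"]
def tl(u,v,z):
    d=M[:3,:3]@np.array([(u-c["cx"])/c["fx"],(v-c["cy"])/c["fy"],1]);return (M[:3,3]+d*(z-M[2,3])/d[2]).round(1)
col=cv2.inRange(hsv,(100,120,40),(125,255,255))[:,252:260].all(1);r_=np.nonzero(col)[0];r_=r_[r_>190]
print(r_[0],r_[-1],tl(256,r_[0],-26.5),tl(256,r_[-1],-26.5),[hsv[q,256].tolist() for q in range(r_[-1]-3,r_[-1]+4)])
p,Rt=target(0,42,20);print(delta(p,Rt)); p0,R0,_=pose()
print("after rotation, shift in new axes",(Rt.T@(p-p0)).round(1), "up60",(Rt.T@(p+[0,0,25]-p0)).round(1))
E
```

```text
193 354 [ 40.7   0.2 -26.5] [-33.7   0.1 -26.5] [[108, 156, 168], [108, 157, 167], [108, 161, 162], [109, 137, 132], [9, 55, 111], [13, 128, 155], [14, 122, 152]]
(array([ 86.6, -44.9,  -7.9]), array([-1.98, -1.81,  0.16]))
after rotation, shift in new axes [ 82.  -42.  -33.1] up60 [ 77.3 -36.9 -57.1]
```

Run:
```python
from fit import *
i=cv2.cvtColor(cv2.imread("pics/w1.png"),cv2.COLOR_BGR2HSV)
M=c["T_tool_cam"]
def tl(u,v,z):
    d=M[:3,:3]@np.array([(u-c["cx"])/c["fx"],(v-c["cy"])/c["fy"],1]);return (M[:3,3]+d*(z-M[2,3])/d[2]).round(1)
m=cv2.inRange(i,(100,120,40),(125,255,255));m[:140]=0;m[260:]=0;m[:,:235]=0;m[:,280:]=0
cnt=max(cv2.findContours(m,0,1)[0],key=cv2.contourArea);P=cnt[:,0]
print(P[P[:,1].argmin()],P[P[:,1].argmax()],[tl(*P[P[:,1].argmax()],231.07-160.),tl(*P[P[:,1].argmin()],231.07-160.),tl(*P[P[:,1].argmin()],231.07-140.)])
w=np.nonzero(m[:,262])[0];print(w[0],w[-1]);print([i[r,262].tolist() for r in range(150,162)])
# R0 at w1
R1=np.array([[-0.627,0.779],[0.779,0.627]]);print("TCP grasp in w1 tool frame",R1.T@(np.array([465.74,251.83])-[464.5,251.0]))
```

```text
[254 151] [256 250] [array([-34.1,   0.2,  71.1]), array([38.2, -1.1, 71.1]), array([34.4, -1.2, 91.1])]
151 248
[[8, 88, 130], [107, 172, 108], [108, 154, 111], [108, 151, 113], [108, 149, 120], [108, 156, 142], [108, 159, 157], [108, 157, 156], [108, 157, 156], [108, 157, 156], [109, 159, 156], [109, 159, 156]]
TCP grasp in w1 tool frame [-0.13091  1.48637]
```

>>> {"name": "servo_tool", "arguments": {
  "commands": [
    [1,[0,0,-0.02],[0,0,0]],
    [1,[0,0,-0.02],[-0.66,-0.6,0.05]],
    [1,[0,0,-0.02],[-0.66,-0.6,0.05]],
    [1,[0,0,0],[-0.66,-0.6,0.05]],
    [1,[0.02,-0.01,0],[0,0,0]],
    [1,[0.02,-0.01,0],[0,0,0]],
    [1,[0.02,-0.01,0],[0,0,0]],
    [1,[0.01,-0.005,0],[0,0,0]],
    [1,[0,0,0],[0,0,0]],
    [1,[0,0,0],[0,0,0]]
  ]
}}

```text
time_s: 5.77
eef_pos: [524.7, -231.5, 349.7]
ee_rot: [0.133, 0.475, 0.869, 0.046]
force: [-0.2, -0.6, -2.3]
grip_width: 0.155
grip_force: 59.3
```

```bash
sed -i 's/DX=0.4/DX=1.2/' fit.py
cat > d.py <<'E'
import sys
from fit import *
k,th,up=int(sys.argv[1]),float(sys.argv[2]),float(sys.argv[3])
p,Rt=target(k,th,up);d=delta(p,Rt);p0,R0,s=pose()
o,t,a,n=frame(X,k)
y=R0[:,1];print("t",round(s["time_s"],2),"delta",d,"th",np.degrees(np.arctan2(y@a,y@t)).round(1),"q6",np.degrees(s["joints"][5]).round(0),
 "F tool",(R0.T@s["force"]).round(2),"M tool",(R0.T@s["wrist_torque"]).round(3),"grip",s["grip_width"].round(3))
E
python3 d.py 0 42 20
```

```text
Traceback (most recent call last):
  File "d.py", line 7, in <module>
    "F tool",(R0.T@s["force"]).round(2),"M tool",(R0.T@s["wrist_torque"]).round(3),"grip",s["grip_width"].round(3))
                                                                                          ^^^^^^^^^^^^^^^^^^^^^
AttributeError: 'float' object has no attribute 'round'
```

```bash
sed -i 's/s\["grip_width"\].round(3)/round(s["grip_width"],3)/' d.py; python3 d.py 0 42 0
```

```text
t 5.77 delta (array([ 21.5, -17.7,  45.3]), array([-0.,  0.,  0.])) th 42.0 q6 -73.0 F tool [ 0.03 -0.94  2.16] M tool [ 0.168  0.148 -0.03 ] grip 0.155
```

>>> {"name": "servo_tool", "arguments": {
  "commands": [
    [1,[0.0108,-0.0088,0],[0,0,0]],
    [1,[0.0107,-0.0089,0.012],[0,0,0]],
    [1,[0,0,0.015],[0,0,0]],
    [1,[0,0,0.014],[0,0,0]],
    [1,[0,0,0],[0,0,0]],
    [1,[0,0,0],[0,0,0]],
    [1,[0,0,0],[0,0,0]]
  ]
}}

```text
time_s: 6.35
eef_pos: [511.0, -226.0, 302.3]
ee_rot: [0.132, 0.475, 0.869, 0.046]
force: [0.5, 0.2, -2.5]
grip_width: 0.149
grip_force: 59.3
```

```bash
python3 d.py 0 42 0
```

```text
t 6.35 delta (array([1. , 0.2, 3.8]), array([-0.01, -0.01, -0.01])) th 42.0 q6 -74.0 F tool [0.38 0.04 2.55] M tool [ 0.204  0.172 -0.013] grip 0.149
```

>>> {"name": "servo_tool", "arguments": {
  "commands": [
    [1,[0,0,0.0015],[0,0,0]],
    [1,[0,0,0.001],[0,0,0]],
    [1,[0,0,0.001],[0,0,0]],
    [1,[0,0,0.0005],[0,0,0]],
    [1,[0,0,0],[0,0,0]]
  ]
}}

```text
time_s: 6.77
eef_pos: [511.5, -226.0, 297.2]
ee_rot: [0.132, 0.475, 0.869, 0.047]
force: [0.0, 0.6, -1.9]
grip_width: 0.15
grip_force: 59.3
```

```bash
python3 d.py 0 42 0
```

```text
t 6.77 delta (array([ 0.4,  0.8, -1.2]), array([-0.01, -0.02, -0.01])) th 41.9 q6 -74.0 F tool [ 0.79 -0.06  1.79] M tool [0.173 0.17  0.011] grip 0.15
```

>>> {"name": "servo_tool", "arguments": {
  "commands": [
    [1,[0,0,0.0007],[0,0,0]],
    [1,[0,0,0.0007],[0,0,0]],
    [1,[0,0,0.0006],[0,0,0]],
    [1,[0,0,0],[0,0,0]]
  ]
}}

```text
time_s: 7.1
eef_pos: [512.1, -226.1, 295.2]
ee_rot: [0.132, 0.475, 0.869, 0.047]
force: [-0.3, 0.9, -1.5]
grip_width: 0.151
grip_force: 59.3
```

```bash
python3 d.py 0 42 -8
```

```text
t 7.1 delta (array([0.3, 0.8, 4.7]), array([-0.01, -0.02, -0.01])) th 41.9 q6 -74.0 F tool [ 1.19 -0.06  1.27] M tool [0.095 0.223 0.032] grip 0.151
```

>>> {"name": "servo_tool", "arguments": {
  "commands": [
    [1,[0,0,0.0005],[0,0,0]],
    [1,[0,0,0.0005],[0,0,0]],
    [1,[0,0,0.0005],[0,0,0]],
    [1,[0,0,0],[0,0,0]]
  ]
}}

```text
time_s: 7.43
eef_pos: [512.5, -226.1, 293.7]
ee_rot: [0.131, 0.475, 0.869, 0.047]
force: [-1.0, 0.7, -2.1]
grip_width: 0.156
grip_force: 59.3
```

```bash
python3 d.py 0 42 -8
```

```text
t 7.43 delta (array([0.2, 0.8, 3.2]), array([-0.01, -0.02, -0.01])) th 41.9 q6 -74.0 F tool [ 1.52 -0.88  1.69] M tool [0.165 0.293 0.016] grip 0.156
```

>>> {"name": "servo_tool", "arguments": {
  "commands": [
    [1,[0.0005,0.0005,0.0007],[0,0,0]],
    [1,[0,0,0.0007],[0,0,0]],
    [1,[0,0,0.0006],[0,0,0]],
    [1,[0,0,0],[0,0,0]],
    [1,[0,0,0],[0,0,0]]
  ]
}}

```text
time_s: 7.85
eef_pos: [513.2, -225.6, 291.9]
ee_rot: [0.132, 0.475, 0.869, 0.047]
force: [-1.0, 1.5, -1.7]
grip_width: 0.15
grip_force: 59.3
```

```bash
python3 d.py 0 42 -8
```

```text
t 7.85 delta (array([-0.1,  0.3,  1.3]), array([-0.01, -0.02, -0.01])) th 41.9 q6 -74.0 F tool [ 2.13 -0.33  1.32] M tool [0.175 0.325 0.018] grip 0.15
```

>>> {"name": "servo_tool", "arguments": {
  "commands": [
    [1,[0.0004,0,0.0004],[0,0,0.5]],
    [1,[0,-0.0001,0],[0,0,0.5]],
    [1,[0,0,0],[0,0,0]],
    [1,[0,0,0],[0,0,0]]
  ]
}}

```text
time_s: 8.18
eef_pos: [513.1, -225.4, 291.5]
ee_rot: [0.129, 0.519, 0.843, 0.053]
force: [-0.1, -0.3, -3.0]
grip_width: 0.151
grip_force: 59.3
```

```bash
python3 d.py 0 42 -8
```

```text
t 8.18 delta (array([-0.4,  0.4,  1. ]), array([-0.01, -0.02, -1.  ])) th 36.0 q6 -68.0 F tool [ 0.27 -0.84  2.87] M tool [0.186 0.152 0.004] grip 0.151
```

>>> {"name": "servo_tool", "arguments": {
  "commands": [
    [1,[0,-0.0001,0],[0,0,0.5]],
    [1,[0,0,0],[0,0,0]],
    [1,[0,0,0],[0,0,0]]
  ]
}}

```text
time_s: 8.43
eef_pos: [512.9, -225.4, 291.5]
ee_rot: [0.128, 0.541, 0.829, 0.057]
force: [-0.3, 0.2, -1.9]
grip_width: 0.152
grip_force: 59.3
```

```bash
python3 d.py 0 42 -8
```

```text
t 8.43 delta (array([-0.4,  0.6,  1. ]), array([-0.01, -0.02, -1.49])) th 33.1 q6 -65.0 F tool [ 0.57 -0.64  1.7 ] M tool [ 0.214  0.156 -0.014] grip 0.152
```

>>> {"name": "servo_tool", "arguments": {
  "commands": [
    [1,[0,-0.0001,0],[0,0,0.5]],
    [1,[0,0,0],[0,0,0]],
    [1,[0,0,0],[0,0,0]]
  ]
}}

```text
time_s: 8.68
eef_pos: [512.8, -225.4, 291.4]
ee_rot: [0.126, 0.562, 0.815, 0.06]
force: [0.1, 0.8, -3.0]
grip_width: 0.151
grip_force: 59.3
```

```bash
python3 d.py 0 42 -8
```

```text
t 8.68 delta (array([-0.5,  0.7,  0.9]), array([-0.02, -0.02, -1.99])) th 30.1 q6 -62.0 F tool [ 1.16 -0.34  2.85] M tool [0.19  0.233 0.007] grip 0.151
```

>>> {"name": "servo_tool", "arguments": {
  "commands": [
    [1,[0,-0.0001,0],[0,0,0.5]],
    [1,[0,0,0],[0,0,0]],
    [1,[0,0,0],[0,0,0]]
  ]
}}

```text
time_s: 8.93
eef_pos: [512.7, -225.3, 291.3]
ee_rot: [0.124, 0.584, 0.8, 0.063]
force: [-0.5, -0.1, -1.8]
grip_width: 0.152
grip_force: 59.3
```

```bash
python3 d.py 0 42 -8
```

```text
t 8.93 delta (array([-0.5,  0.9,  0.9]), array([-0.02, -0.02, -2.49])) th 27.1 q6 -59.0 F tool [ 0.29 -0.94  1.64] M tool [0.342 0.291 0.018] grip 0.152
```

>>> {"name": "servo_tool", "arguments": {
  "commands": [
    [1,[0,-0.0001,0],[0,0,0.5]],
    [1,[0,0,0],[0,0,0]],
    [1,[0,0,0],[0,0,0]]
  ]
}}

```text
time_s: 9.18
eef_pos: [512.6, -225.3, 291.3]
ee_rot: [0.123, 0.604, 0.784, 0.066]
force: [-0.9, 1.3, -2.6]
grip_width: 0.154
grip_force: 59.3
```

```bash
python3 d.py 0 24 -8
```

```text
t 9.18 delta (array([-0.5,  0.6,  0.9]), array([-0.02, -0.02,  0.02])) th 24.1 q6 -56.0 F tool [ 1.81 -1.15  2.23] M tool [ 0.342  0.438 -0.024] grip 0.154
```

>>> {"name": "servo_tool", "arguments": {
  "commands": [
    [1,[0,-0.0001,0],[0,0,0.5]],
    [1,[0,0,0],[0,0,0]],
    [1,[0,0,0],[0,0,0]]
  ]
}}

```text
time_s: 9.43
eef_pos: [512.5, -225.3, 291.3]
ee_rot: [0.121, 0.625, 0.768, 0.07]
force: [-1.2, 2.1, -2.1]
grip_width: 0.159
grip_force: 59.3
```

```bash
python3 d.py 0 21 -8
```

```text
t 9.43 delta (array([-0.5,  0.7,  0.9]), array([-0.02, -0.02,  0.02])) th 21.1 q6 -54.0 F tool [ 2.48 -1.22  1.6 ] M tool [0.34  0.482 0.013] grip 0.159
```

>>> {"name": "servo_tool", "arguments": {
  "commands": [
    [1,[0,-0.0001,0],[0,0,0.5]],
    [1,[0,0,0],[0,0,0]],
    [1,[0,0,0],[0,0,0]]
  ]
}}

```text
time_s: 9.68
eef_pos: [512.5, -225.4, 291.3]
ee_rot: [0.119, 0.644, 0.752, 0.073]
force: [-0.3, 1.7, -3.1]
grip_width: 0.153
grip_force: 59.4
```

```bash
python3 d.py 0 18 -8
```

```text
t 9.68 delta (array([-0.4,  0.7,  0.9]), array([-0.02, -0.02,  0.02])) th 18.1 q6 -51.0 F tool [ 1.96 -0.83  2.8 ] M tool [ 0.33   0.533 -0.036] grip 0.153
```

>>> {"name": "servo_tool", "arguments": {
  "commands": [
    [1,[0,-0.0001,0],[0,0,0.5]],
    [1,[0,0,0],[0,0,0]],
    [1,[0,0,0],[0,0,0]]
  ]
}}

```text
time_s: 9.93
eef_pos: [512.4, -225.4, 291.3]
ee_rot: [0.117, 0.664, 0.735, 0.076]
force: [-0.3, 2.7, -3.1]
grip_width: 0.16
grip_force: 59.4
```

```bash
python3 d.py 0 15 -8
```

```text
t 9.93 delta (array([-0.4,  0.7,  0.9]), array([-0.02, -0.01,  0.02])) th 15.1 q6 -48.0 F tool [ 2.95 -0.84  2.75] M tool [ 0.228  0.581 -0.088] grip 0.16
```

>>> {"name": "servo_tool", "arguments": {
  "commands": [
    [1,[0.0006,0,0],[0,0,0]],
    [1,[0,0,0],[0,0,0]]
  ]
}}

```text
time_s: 10.1
eef_pos: [512.4, -225.1, 291.3]
ee_rot: [0.117, 0.664, 0.734, 0.076]
force: [0.6, 0.8, -4.1]
grip_width: 0.158
grip_force: 59.3
```

```bash
python3 d.py 0 15 -8
```

```text
t 10.1 delta (array([-0.7,  0.7,  0.9]), array([-0.02, -0.01,  0.  ])) th 15.0 q6 -47.0 F tool [ 1.01 -0.47  4.03] M tool [ 0.189  0.21  -0.034] grip 0.158
```

>>> {"name": "servo_tool", "arguments": {
  "commands": [
    [1,[0,0,0],[0,0,0]]
  ]
}}

```text
time_s: 10.18
eef_pos: [512.4, -225.1, 291.3]
ee_rot: [0.117, 0.665, 0.734, 0.076]
force: [0.4, 1.1, -4.2]
grip_width: 0.153
grip_force: 59.3
```

```bash
python3 d.py 0 15 -8
```

```text
t 10.18 delta (array([-0.7,  0.7,  0.9]), array([-0.02, -0.01, -0.  ])) th 15.0 q6 -47.0 F tool [ 1.39 -0.65  4.08] M tool [ 0.138  0.237 -0.06 ] grip 0.153
```

>>> {"name": "servo_tool", "arguments": {
  "commands": [
    [1,[0,-0.0001,0],[0,0,0.5]],
    [1,[0,0,0],[0,0,0]]
  ]
}}

```text
time_s: 10.35
eef_pos: [512.3, -225.0, 291.3]
ee_rot: [0.115, 0.684, 0.716, 0.079]
force: [0.4, -0.3, -3.6]
grip_width: 0.149
grip_force: 59.3
```

```bash
python3 d.py 0 12 -8
```

```text
t 10.35 delta (array([-0.7,  0.7,  1. ]), array([-0.02, -0.01, -0.02])) th 11.9 q6 -44.0 F tool [-0.12 -0.59  3.61] M tool [ 0.038  0.25  -0.097] grip 0.149
```

>>> {"name": "servo_tool", "arguments": {
  "commands": [
    [1,[0,0,0],[0,0,0]]
  ]
}}

```text
time_s: 10.43
eef_pos: [512.3, -225.0, 291.3]
ee_rot: [0.115, 0.683, 0.717, 0.079]
force: [1.8, 0.4, -2.2]
grip_width: 0.157
grip_force: 59.3
```

```bash
python3 d.py 0 12 -8
```

```text
t 10.43 delta (array([-0.7,  0.7,  1. ]), array([-0.02, -0.01,  0.  ])) th 12.0 q6 -44.0 F tool [0.5  1.12 2.56] M tool [ 0.075  0.248 -0.074] grip 0.157
```

>>> {"name": "servo_tool", "arguments": {
  "commands": [
    [1,[0,-0.0001,0],[0,0,0.7]],
    [1,[0,-0.0001,0],[0,0,0.7]],
    [1,[0,-0.0001,0],[0,0,0.7]],
    [1,[0,-0.0001,0],[0,0,0.7]],
    [1,[0,0,0],[0,0,0]],
    [1,[0,0,0],[0,0,0]]
  ]
}}

```text
time_s: 10.93
eef_pos: [512.0, -225.0, 291.3]
ee_rot: [0.103, 0.78, 0.61, 0.095]
force: [1.7, 1.2, -2.7]
grip_width: 0.151
grip_force: 59.3
```

```bash
python3 d.py 0 -5 -8
```

```text
t 10.93 delta (array([-0.5,  0.8,  1.1]), array([-0.02, -0.  ,  0.05])) th -4.7 q6 -28.0 F tool [1.56 0.56 3.  ] M tool [-0.115  0.235 -0.062] grip 0.151
```

>>> {"name": "servo_tool", "arguments": {
  "commands": [
    [1,[0,0,0],[0,0,0]]
  ]
}}

```text
time_s: 11.02
eef_pos: [512.0, -225.0, 291.3]
ee_rot: [0.103, 0.78, 0.609, 0.095]
force: [1.3, 0.4, -2.7]
grip_width: 0.156
grip_force: 59.3
```

```bash
python3 d.py 0 -5 -8
```

```text
t 11.02 delta (array([-0.5,  0.9,  1. ]), array([-0.02, -0.  ,  0.05])) th -4.7 q6 -28.0 F tool [0.68 0.36 2.97] M tool [-0.18   0.186 -0.025] grip 0.156
```

>>> {"name": "servo_tool", "arguments": {
  "commands": [
    [1,[0,0.0003,0],[0,0,0.7]],
    [1,[0,-0.0001,0],[0,0,0.7]],
    [1,[0,-0.0001,0],[0,0,0.7]],
    [1,[0,-0.0001,0],[0,0,0.7]],
    [1,[0,-0.0001,0],[0,0,0.7]],
    [1,[0,0,0],[0,0,0]]
  ]
}}

```text
time_s: 11.52
eef_pos: [511.9, -224.9, 291.3]
ee_rot: [0.084, 0.879, 0.456, 0.112]
force: [1.4, 0.4, -2.6]
grip_width: 0.154
grip_force: 59.4
```

```bash
python3 d.py 0 -26 -8
```

```text
t 11.52 delta (array([-0.2,  0.6,  1.1]), array([-0.02,  0.  ,  0.02])) th -25.9 q6 -7.0 F tool [0.83 0.2  2.89] M tool [-0.145  0.185  0.003] grip 0.154
```

>>> {"name": "servo_tool", "arguments": {
  "commands": [
    [1,[0,-0.0001,0],[0,0,0.7]],
    [1,[0,-0.0001,0],[0,0,0.7]],
    [1,[0,-0.0001,0],[0,0,0.7]],
    [1,[0,-0.0001,0],[0,0,0.7]],
    [1,[0,-0.0001,0],[0,0,0.7]],
    [1,[0,0,0],[0,0,0]]
  ]
}}

```text
time_s: 12.02
eef_pos: [511.7, -224.8, 291.3]
ee_rot: [0.062, 0.947, 0.288, 0.126]
force: [3.2, -0.8, -2.5]
grip_width: 0.147
grip_force: 59.3
```

```bash
python3 d.py 0 -47 -8
```

```text
t 12.02 delta (array([0. , 0.5, 1.1]), array([-0.01,  0.01,  0.03])) th -46.8 q6 14.0 F tool [1.61 1.89 3.34] M tool [-0.317  0.271 -0.13 ] grip 0.147
```

>>> {"name": "servo_tool", "arguments": {
  "commands": [
    [1,[0.0002,0.0003,0],[0,0,0.7]],
    [1,[0,0,0],[0,0,0.7]],
    [1,[0,-0.0001,0],[0,0,0.7]],
    [1,[0,-0.0001,0],[0,0,0.7]],
    [1,[0,-0.0001,0],[0,0,0.7]],
    [1,[0,0,0],[0,0,0]],
    [1,[0,0,0],[0,0,0]]
  ]
}}

```text
time_s: 12.6
eef_pos: [511.8, -224.6, 291.3]
ee_rot: [0.038, 0.984, 0.113, 0.135]
force: [1.7, -2.1, -0.9]
grip_width: 0.154
grip_force: 59.5
```

```bash
python3 d.py 0 -68 -8
```

```text
t 12.6 delta (array([0. , 0.2, 1.2]), array([-0.01,  0.02,  0.07])) th -67.6 q6 35.0 F tool [0.88 2.29 1.45] M tool [-0.266  0.222 -0.016] grip 0.154
```

>>> {"name": "servo_tool", "arguments": {
  "commands": [
    [1,[0,0,0],[0,0,0]],
    [1,[0,0,0],[0,0,0]]
  ]
}}

```text
time_s: 12.77
eef_pos: [511.7, -224.5, 291.3]
ee_rot: [0.038, 0.984, 0.112, 0.135]
force: [1.0, -1.0, -1.0]
grip_width: 0.153
grip_force: 59.6
```

```bash
python3 d.py 0 -68 -8
```

```text
t 12.77 delta (array([0. , 0.2, 1.2]), array([-0.01,  0.02,  0.05])) th -67.7 q6 35.0 F tool [0.49 1.08 1.3 ] M tool [-0.321  0.251 -0.061] grip 0.153
```

>>> {"name": "servo_tool", "arguments": {
  "commands": [
    [1,[0,0,-0.006],[0,0,0]],
    [1,[0,0,-0.01],[0,0,0]],
    [1,[0,0,-0.014],[0,0,0]],
    [1,[-0.03,0,0],[0,0,0]],
    [1,[-0.035,0,0],[0,0,0]],
    [1,[0,0,0],[0,0,0]],
    [1,[0,0,0],[0,0,0]]
  ]
}}

```text
time_s: 13.35
eef_pos: [441.2, -237.9, 303.8]
ee_rot: [0.038, 0.984, 0.11, 0.134]
force: [0.8, 0.0, -2.1]
grip_width: 0.153
grip_force: 59.3
```

```bash
cat > look.py <<'E'
import sys
from fit import *
import fit
def look(fn):
    cc=wcap();np.savez(fn+".npz",**cc);T=cc["Tw"];Ti=np.linalg.inv(T);im=cc["pixels"];hsv=cv2.cvtColor(im,cv2.COLOR_RGB2HSV);crops=[]
    for k in range(3):
        o,t,a,n=frame(X,k);P0=o+106*n;q=Ti[:3,:3]@P0+Ti[:3,3];u0,v0=cc["fx"]*q[0]/q[2]+cc["cx"],cc["fy"]*q[1]/q[2]+cc["cy"]
        ui,vi=int(u0),int(v0)
        if not(18<ui<490 and 18<vi<365): continue
        sub=hsv[vi-18:vi+19,ui-18:ui+19];crops.append(cv2.resize(im[vi-18:vi+19,ui-18:ui+19,::-1],(260,260),interpolation=cv2.INTER_CUBIC))
        red=((sub[...,0]<8)|(sub[...,0]>172))&(sub[...,1]>120)
        if red.sum()<60: print(k,"hidden");continue
        vs=sub[...,2][red];hi=np.percentile(vs,80)
        vv,uu=np.nonzero(red&(sub[...,2]>hi-18));Q=[]
        for u,v in zip(uu+ui-18,vv+vi-18):
            d=T[:3,:3]@np.array([(u-cc["cx"])/cc["fx"],(v-cc["cy"])/cc["fy"],1.]);w=T[:3,3]+d*((P0-T[:3,3])@n)/(d@n)-P0;Q.append([w@t,w@a])
        print(k,(ui,vi),cv2.minAreaRect(np.array(Q,np.float32)),len(Q))
    cv2.imwrite("pics/"+fn+".png",np.hstack(crops))
if __name__=="__main__": look(sys.argv[1])
E
python3 look.py l1
python3 - <<'E'
import sys;sys.path.insert(0,'.')
from fit import *
# same threshold method on w3
import look,h
look.wcap=lambda:dict(np.load("w3.npz"))
look.look("l0")
a=cv2.imread("pics/l0.png");b=cv2.imread("pics/l1.png");w=max(a.shape[1],b.shape[1])
cv2.imwrite("pics/cmp.png",np.vstack([cv2.copyMakeBorder(i,0,0,0,w-i.shape[1],0) for i in(a,b)]))
E
```

```text
0 (256, 103) ((-0.5748162269592285, -0.444913387298584), (11.588364601135254, 10.890971183776855), 49.04704284667969) 225
1 (274, 58) ((-0.6788225173950195, -0.2773904800415039), (12.049736022949219, 11.257615089416504), 5.459665775299072) 234
0 (218, 101) ((0.29227012395858765, 0.03029155731201172), (11.08864688873291, 11.45461368560791), 38.32497024536133) 237
1 (254, 136) ((-0.3952345848083496, -0.18749427795410156), (11.411467552185059, 11.620296478271484), 5.471308708190918) 258
2 (287, 166) ((0.40285444259643555, -0.38808631896972656), (12.042835235595703, 11.565956115722656), 5.9437079429626465) 193
```

View pics/cmp.png

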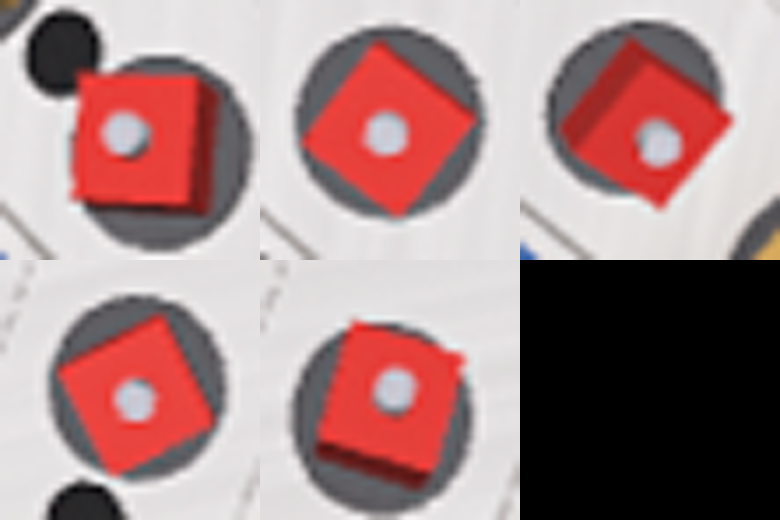

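Top row is before, bottom row is after. Head a went from about 40° to 49° (mod 90) and b is unchanged at 5.5°, so a has turned about 81°. That is short of 90°, so I'll re-seat and add about 8°.

```bash
cat > bar.py <<'E'
from fit import *
import sys
c=dict(np.load(sys.argv[1]));M=c["T_tool_cam"];hsv=cv2.cvtColor(c["pixels"],cv2.COLOR_RGB2HSV);P=[]
m=cv2.inRange(hsv,(100,120,120),(125,255,255))
for v in range(200,350,4):
    for e in (m[v,225:290],):
        u=np.nonzero(e)[0]
        if len(u)>10: P.append([v,(u[0]+u[-1])/2+225,len(u)])
P=np.array(P);d=lambda u,v:(lambda w:M[:3,3]+w*(-26.5-M[2,3])/w[2])(M[:3,:3]@np.array([(u-c["cx"])/c["fx"],(v-c["cy"])/c["fy"],1]))
Q=np.array([d(p[1],p[0]) for p in P]);k=np.polyfit(Q[:,0],Q[:,1],1);print("bar yaw deg",np.degrees(k[0]),"y0",k[1])
E
for f in w3 l1; do python3 bar.py $f.npz;done; python3 d.py 0 -45 12
```

```text
bar yaw deg 2.3718780943186513 y0 0.2334350831838919
bar yaw deg -0.38126122507738336 y0 -0.16953385356600065
t 13.4 delta (array([65.2,  0.8, 11.9]), array([-0.01,  0.02, -3.81])) th -67.9 q6 28.0 F tool [-0.01 -1.11  1.92] M tool [ 0.075 -0.172 -0.045] grip 0.153
```

>>> {"name": "servo_tool", "arguments": {
  "commands": [
    [1,[0.0325,0.0004,0],[0,0,-0.95]],
    [1,[0,0,0],[0,0,-0.95]],
    [1,[0,0,0],[0,0,-0.95]],
    [1,[0,0,0],[0,0,-0.95]],
    [1,[0,0,0],[0,0,0]]
  ]
}}

```text
time_s: 13.82
eef_pos: [473.8, -230.4, 312.1]
ee_rot: [0.064, 0.942, 0.305, 0.124]
force: [0.3, -0.2, -2.5]
grip_width: 0.151
grip_force: 59.3
```

```bash
python3 d.py 0 -45 4
```

```text
t 13.82 delta (array([28.9, 13.1, 19.2]), array([-0.02,  0.01,  0.04])) th -44.8 q6 9.0 F tool [-0.41 -0.16  2.49] M tool [ 0.185 -0.15   0.009] grip 0.151
```

>>> {"name": "servo_tool", "arguments": {
  "commands": [
    [1,[0.029,0.013,0],[0,0,0]],
    [1,[0,0,0.008],[0,0,0]],
    [1,[0,0,0.008],[0,0,0]],
    [1,[0,0,0],[0,0,0]],
    [1,[0,0,0],[0,0,0]]
  ]
}}

```text
time_s: 14.23
eef_pos: [507.0, -224.9, 303.7]
ee_rot: [0.063, 0.943, 0.302, 0.124]
force: [0.4, -0.1, -2.4]
grip_width: 0.154
grip_force: 59.4
```

```bash
python3 d.py 0 -45 0
```

```text
t 14.23 delta (array([1.3, 0.7, 6.4]), array([-0.04,  0.02, -0.02])) th -45.1 q6 13.0 F tool [-0.23 -0.21  2.39] M tool [ 0.182 -0.19  -0.003] grip 0.154
```

>>> {"name": "servo_tool", "arguments": {
  "commands": [
    [1,[0,-0.0002,0.001],[0,0,0]],
    [1,[0,0,0.001],[0,0,0]],
    [1,[0,0,0.001],[0,0,0]],
    [1,[0,0,0.001],[0,0,0]],
    [1,[0,0,0.001],[0,0,0]],
    [1,[0,0,0],[0,0,0]]
  ]
}}

```text
time_s: 14.73
eef_pos: [508.6, -225.1, 299.4]
ee_rot: [0.063, 0.943, 0.303, 0.124]
force: [-0.2, -1.1, -1.5]
grip_width: 0.148
grip_force: 59.4
```

```bash
python3 d.py 0 -45 0
```

```text
t 14.73 delta (array([1. , 0.4, 1.8]), array([-0.02,  0.01, -0.01])) th -45.1 q6 13.0 F tool [-1.03  0.49  1.41] M tool [ 0.116 -0.152 -0.003] grip 0.148
```

>>> {"name": "servo_tool", "arguments": {
  "commands": [
    [1,[0.001,0.0001,0],[0,0,0]],
    [1,[0,0,0.001],[0,0,0]],
    [1,[0,0,0.001],[0,0,0]],
    [1,[0,0,0.001],[0,0,0]],
    [1,[0,0,0],[0,0,0]]
  ]
}}

```text
time_s: 15.15
eef_pos: [510.3, -224.6, 296.6]
ee_rot: [0.063, 0.943, 0.303, 0.124]
force: [-0.6, -0.4, -2.4]
grip_width: 0.15
grip_force: 59.4
```

```bash
python3 d.py 0 -45 0
```

```text
t 15.15 delta (array([-0. ,  0.4, -1.3]), array([-0.02,  0.01, -0.01])) th -45.1 q6 13.0 F tool [-1.18 -0.52  2.15] M tool [ 0.161 -0.15  -0.024] grip 0.15
```

>>> {"name": "servo_tool", "arguments": {
  "commands": [
    [1,[0,0,0.001],[0,0,0]],
    [1,[0,0,0.001],[0,0,0]],
    [1,[0,0,0],[0,0,0]]
  ]
}}

```text
time_s: 15.4
eef_pos: [510.8, -224.7, 294.8]
ee_rot: [0.063, 0.943, 0.303, 0.124]
force: [0.1, -1.3, -1.9]
grip_width: 0.152
grip_force: 59.4
```

```bash
python3 d.py 0 -45 0
```

```text
t 15.4 delta (array([-0. ,  0.4, -3.3]), array([-0.02,  0.01, -0.01])) th -45.1 q6 13.0 F tool [-1.03  0.72  1.94] M tool [ 0.208 -0.154 -0.021] grip 0.152
```

>>> {"name": "servo_tool", "arguments": {
  "commands": [
    [1,[0,0,0.001],[0,0,0]],
    [1,[0,0,0.001],[0,0,0]],
    [1,[0,0,0.001],[0,0,0]],
    [1,[0,-0.0001,0],[0,0,0.7]],
    [1,[0,-0.0001,0],[0,0,0.7]],
    [1,[0,-0.0001,0],[0,0,0.7]],
    [1,[0,-0.0001,0],[0,0,0.7]],
    [1,[0,0,0],[0,0,0]]
  ]
}}

```text
time_s: 16.07
eef_pos: [511.7, -224.6, 292.1]
ee_rot: [0.045, 0.977, 0.161, 0.133]
force: [-0.6, -0.8, -1.8]
grip_width: 0.153
grip_force: 59.4
```

```bash
python3 d.py 0 -62 -8
```

```text
t 16.07 delta (array([-0.1,  0.2,  2. ]), array([-0.01,  0.01, -0.  ])) th -62.0 q6 30.0 F tool [-1.24  0.33  1.56] M tool [-0.124  0.066 -0.054] grip 0.153
```

>>> {"name": "servo_tool", "arguments": {
  "commands": [
    [1,[0,0,0],[0,0,0.7]],
    [1,[0,0,0],[0,0,0.7]],
    [1,[0,0,0],[0,0,0.7]],
    [1,[0,0,0],[0,0,0.3]],
    [1,[0,0,0],[0,0,0]],
    [1,[0,0,0],[0,0,0]],
    [1,[0,0,0],[0,0,0]]
  ]
}}

```text
time_s: 16.65
eef_pos: [511.7, -224.6, 292.3]
ee_rot: [0.028, 0.989, 0.039, 0.137]
force: [1.6, -0.4, -0.5]
grip_width: 0.149
grip_force: 59.7
```

```bash
python3 d.py 0 -76 -8
```

```text
t 16.65 delta (array([-0.1, -0.1,  2.1]), array([-0.01,  0.01, -0.02])) th -76.1 q6 44.0 F tool [1.33 0.45 0.91] M tool [ 0.025  0.178 -0.021] grip 0.149
```

>>> {"name": "servo_tool", "arguments": {
  "commands": [
    [1,[0,0,-0.006],[0,0,0]],
    [1,[0,0,-0.01],[0,0,0]],
    [1,[0,0,-0.02],[0,0,0]],
    [1,[0,0,-0.01],[0,0,-1]],
    [1,[0,0,0],[0,0,-1]],
    [1,[0,0,0],[0,0,-1]],
    [1,[0,0,0],[0,0,-1]],
    [1,[0,0,0],[0,0,-1]],
    [1,[0,0,0],[0,0,-1]],
    [1,[0,0,0],[0,0,-1]]
  ]
}}

```text
time_s: 17.48
eef_pos: [498.5, -222.5, 337.0]
ee_rot: [0.075, 0.909, 0.393, 0.118]
force: [0.0, 0.1, -2.3]
grip_width: 0.153
grip_force: 59.5
```

>>> {"name": "servo_tool", "arguments": {
  "commands": [
    [1,[0,0,0],[0,0,-1]],
    [1,[0,0,0],[0,0,-1]],
    [1,[0,0,0],[0,0,-1]],
    [1,[0,0,0],[0,0,-1]],
    [1,[0,0,0],[0,0,-1]],
    [1,[0,0,0],[0,0,-1]],
    [1,[0,0,0],[0,0,-1]],
    [1,[0,0,0],[0,0,-1]],
    [1,[0,0,0],[0,0,-1]],
    [1,[0,0,0],[0,0,-1]]
  ]
}}

```text
time_s: 18.32
eef_pos: [498.5, -222.5, 337.0]
ee_rot: [0.124, 0.591, 0.795, 0.064]
force: [-0.8, -0.0, -1.9]
grip_width: 0.154
grip_force: 59.5
```

>>> {"name": "servo_tool", "arguments": {
  "commands": [
    [1,[0,0,0],[0,0,-1]],
    [1,[0,0,0],[0,0,-1]],
    [1,[0,0,0],[0,0,-1]],
    [1,[0,0,0],[0,0,-1]],
    [1,[0,0,0],[0,0,-1]],
    [1,[0,0,0],[0,0,-1]],
    [1,[0,0,0],[0,0,-1]],
    [1,[0,0,0],[0,0,-1]],
    [1,[0,0,0],[0,0,-1]],
    [1,[0,0,0],[0,0,-1]]
  ]
}}

```text
time_s: 19.15
eef_pos: [498.5, -222.5, 337.0]
ee_rot: [0.139, 0.114, 0.984, -0.006]
force: [0.3, 0.0, -1.8]
grip_width: 0.155
grip_force: 59.5
```

```bash
python3 d.py 1 95.5 30
python3 - <<'E'
from fit import *
p,Rt=target(1,95.5,30);p0,R0,_=pose();print("shift in rotated axes",(Rt.T@(p-p0)).round(1))
E
```

```text
t 19.15 delta (array([-68.3,   5.1,  21.4]), array([-0.04,  2.98, -1.56])) th 86.3 q6 -118.0 F tool [0.22 0.08 1.84] M tool [0.06  0.226 0.015] grip 0.155
shift in rotated axes [-71.5  -6.4  -0.6]
```

>>> {"name": "servo_tool", "arguments": {
  "commands": [
    [1,[0,0,-0.005],[0,1,-0.5]],
    [1,[0,0,0],[0,1,-0.5]],
    [1,[0,0,0],[0,1,-0.5]],
    [1,[-0.034,-0.0016,0],[0,0,0]],
    [1,[-0.034,-0.0016,0],[0,0,0]],
    [1,[-0.034,-0.0016,0],[0,0,0]],
    [1,[-0.034,-0.0016,0],[0,0,0]],
    [1,[0,0,0],[0,0,0]],
    [1,[0,0,0],[0,0,0]]
  ]
}}

```text
time_s: 19.9
eef_pos: [633.5, -239.6, 334.1]
ee_rot: [-0.018, 0.039, 0.999, 0.002]
force: [-0.5, 0.4, -1.7]
grip_width: 0.151
grip_force: 59.5
```

```bash
python3 look.py l2;python3 bar.py l2.npz; python3 d.py 1 95.5 12
```

```text
0 (260, 58) ((0.30838441848754883, -0.3038020133972168), (11.736949920654297, 10.855180740356445), 49.79982376098633) 202
1 (257, 105) ((-0.2821946144104004, -0.13409662246704102), (11.451252937316895, 10.426553726196289), 4.8224778175354) 224
2 (253, 148) ((0.34851884841918945, 0.0786600112915039), (11.769125938415527, 11.219649314880371), 7.581484317779541) 164
bar yaw deg -0.11936523279022578 y0 0.10949710923676047
t 19.95 delta (array([63.1,  0.8, 20.9]), array([-0.  , -0.04, -0.11])) th 94.8 q6 -116.0 F tool [-0.24  0.4   1.85] M tool [ 0.008 -0.05  -0.024] grip 0.151
```

Head a reads 49.8°, about 82° turned, which is too close to the edge of the window. b is untouched. I'll go back to a and nudge it further, checking the held bar for twist under load.

```bash
cat > plan.py <<'E'
import sys
from fit import *
k,th,up=int(sys.argv[1]),float(sys.argv[2]),float(sys.argv[3])
p,Rt=target(k,th,up);p0,R0,_=pose();print("rot",delta(p,Rt)[1],"shift now-axes",delta(p,Rt)[0],"shift rotated axes",(Rt.T@(p-p0)).round(1))
E
python3 plan.py 0 49 15
```

```text
rot [-0.97 -2.96  7.57] shift now-axes [124.6   5.1  27.5] shift rotated axes [ 92.3 -87.4 -12.8]
```

>>> {"name": "servo_tool", "arguments": {
  "commands": [
    [1,[0.041,0.0017,0],[0,0,0]],
    [1,[0.041,0.0017,0],[0,0,0]],
    [1,[0.041,0.0017,0],[-0.12,-0.37,0.94]],
    [1,[0,0,0],[-0.12,-0.37,0.94]],
    [1,[0,0,0],[-0.12,-0.37,0.94]],
    [1,[0,0,0],[-0.12,-0.37,0.94]],
    [1,[0,0,0],[-0.12,-0.37,0.94]],
    [1,[0,0,0],[-0.12,-0.37,0.94]],
    [1,[0,0,0],[-0.12,-0.37,0.94]],
    [1,[0,0,0],[-0.12,-0.37,0.94]]
  ]
}}

```text
time_s: 20.78
eef_pos: [513.2, -224.8, 342.6]
ee_rot: [0.138, 0.421, 0.896, 0.038]
force: [-0.5, 0.0, -1.5]
grip_width: 0.152
grip_force: 59.5
```

>>> {"name": "servo_tool", "arguments": {
  "commands": [
    [1,[0,0,0],[0,0,0]]
  ]
}}

```text
time_s: 20.87
eef_pos: [512.9, -224.3, 342.6]
ee_rot: [0.138, 0.42, 0.896, 0.038]
force: [-0.6, 0.4, -2.6]
grip_width: 0.15
grip_force: 59.4
```

```bash
python3 d.py 0 49 4
```

```text
t 20.87 delta (array([ 9.6, -9.4, 38. ]), array([0.01, 0.05, 0.02])) th 49.1 q6 -80.0 F tool [ 1.2  -0.7   2.33] M tool [0.15  0.214 0.038] grip 0.15
```

>>> {"name": "servo_tool", "arguments": {
  "commands": [
    [1,[0.01,-0.0099,0.006],[0,0.05,0]],
    [1,[0,0,0.016],[0,0,0]],
    [1,[0,0,0.014],[0,0,0]],
    [1,[0,0,0],[0,0,0]],
    [1,[0,0,0],[0,0,0]],
    [1,[0,0,0],[0,0,0]]
  ]
}}

```text
time_s: 21.37
eef_pos: [511.1, -225.7, 303.8]
ee_rot: [0.135, 0.418, 0.898, 0.039]
force: [0.5, 0.0, -1.9]
grip_width: 0.147
grip_force: 59.5
```

```bash
python3 d.py 0 49 0
```

```text
t 21.37 delta (array([ 1.2, -0.1,  5.2]), array([ 0.  , -0.02,  0.07])) th 49.4 q6 -82.0 F tool [0.15 0.03 1.96] M tool [0.097 0.173 0.022] grip 0.147
```

>>> {"name": "servo_tool", "arguments": {
  "commands": [
    [1,[0,0,0.001],[0,0,0]],
    [1,[0,0,0.001],[0,0,0]],
    [1,[0,0,0.001],[0,0,0]],
    [1,[0,0,0.001],[0,0,0]],
    [1,[0,0,0.001],[0,0,0]],
    [1,[0,0,0],[0,0,0]]
  ]
}}

```text
time_s: 21.87
eef_pos: [512.7, -225.9, 297.1]
ee_rot: [0.134, 0.418, 0.898, 0.039]
force: [0.2, -0.6, -2.0]
grip_width: 0.151
grip_force: 59.5
```

```bash
python3 d.py 0 49 0
```

```text
t 21.87 delta (array([ 0.9,  0.1, -1.6]), array([ 0.  , -0.04,  0.05])) th 49.3 q6 -82.0 F tool [-0.16 -0.61  1.99] M tool [0.156 0.21  0.004] grip 0.151
```

>>> {"name": "servo_tool", "arguments": {
  "commands": [
    [1,[0.0005,-0.0001,0.001],[0,0,0]],
    [1,[0.0005,-0.0001,0.001],[0,0,0]],
    [1,[0,0,0.001],[0,0,0]],
    [1,[0,0,0.001],[0,0,0]],
    [1,[0,0,0.0007],[0,0,0]],
    [1,[0,0,0],[0,0,0]],
    [1,[0,0,0],[0,0,0]]
  ]
}}

```text
time_s: 22.45
eef_pos: [513.2, -225.5, 292.6]
ee_rot: [0.134, 0.418, 0.898, 0.039]
force: [-0.9, -0.4, -2.3]
grip_width: 0.15
grip_force: 59.5
```

```bash
python3 d.py 0 49 -8
```

```text
t 22.45 delta (array([-0.1,  0.2,  1.9]), array([ 0.  , -0.04,  0.05])) th 49.3 q6 -82.0 F tool [ 0.72 -1.4   2.01] M tool [ 0.14   0.264 -0.067] grip 0.15
```

>>> {"name": "servo_tool", "arguments": {
  "commands": [
    [1,[0,0,0.0003],[0,0,0.7]],
    [1,[0,-0.0001,0.0003],[0,0,0.7]],
    [1,[0,-0.0001,0],[0,0,0.7]],
    [1,[0,-0.0001,0],[0,0,0.7]],
    [1,[0,-0.0001,0],[0,0,0.7]],
    [1,[0,-0.0001,0],[0,0,0.7]],
    [1,[0,0,0],[0,0,0]],
    [1,[0,0,0],[0,0,0]]
  ]
}}

```text
time_s: 23.12
eef_pos: [512.8, -225.5, 291.7]
ee_rot: [0.122, 0.603, 0.785, 0.067]
force: [-1.5, 1.1, -2.1]
grip_width: 0.157
grip_force: 59.5
```

```bash
python3 d.py 0 24 -8
python3 - <<'E'
from fit import *
c=wcap();np.savez("e1.npz",**c)
E
python3 bar.py e1.npz;  python3 d.py 0 24 -8
```

```text
t 23.12 delta (array([-0.3,  0.4,  1.2]), array([-0.02, -0.04,  0.04])) th 24.2 q6 -57.0 F tool [ 1.63 -1.64  1.58] M tool [ 0.557  0.569 -0.038] grip 0.157
bar yaw deg -1.2957255568679982 y0 0.27230508423284183
t 23.17 delta (array([-0.3,  0.4,  1.2]), array([-0.02, -0.04,  0.04])) th 24.2 q6 -57.0 F tool [ 1.54 -1.38  2.58] M tool [ 0.524  0.599 -0.011] grip 0.154
```

>>> {"name": "servo_tool", "arguments": {
  "commands": [
    [1,[0.0004,-0.0003,0],[0,0,0.5]],
    [1,[0,0,0],[0,0,0.5]],
    [1,[0,0,0],[0,0,0]]
  ]
}}

```text
time_s: 23.42
eef_pos: [512.5, -225.4, 291.7]
ee_rot: [0.118, 0.644, 0.752, 0.074]
force: [-1.3, 0.9, -3.5]
grip_width: 0.15
grip_force: 59.4
```

```bash
python3 d.py 0 18 -8
```

```text
t 23.42 delta (array([-0.4,  0.5,  1.3]), array([-0.02, -0.04,  0.02])) th 18.1 q6 -51.0 F tool [ 1.38 -2.05  2.99] M tool [ 0.506  0.364 -0.098] grip 0.15
```

>>> {"name": "servo_tool", "arguments": {
  "commands": [
    [1,[0,0,0],[0,0,0]]
  ]
}}

```text
time_s: 23.5
eef_pos: [512.5, -225.4, 291.7]
ee_rot: [0.118, 0.643, 0.753, 0.073]
force: [-0.8, 1.2, -3.9]
grip_width: 0.153
grip_force: 59.4
```

```bash
python3 d.py 0 18 -8
```

```text
t 23.5 delta (array([-0.4,  0.5,  1.3]), array([-0.02, -0.03,  0.05])) th 18.3 q6 -51.0 F tool [ 1.65 -1.6   3.48] M tool [ 0.514  0.411 -0.034] grip 0.153
```

>>> {"name": "servo_tool", "arguments": {
  "commands": [
    [1,[0,0,0],[0,0,0.5]],
    [1,[0,0,0],[0,0,0]]
  ]
}}

```text
time_s: 23.67
eef_pos: [512.5, -225.4, 291.7]
ee_rot: [0.116, 0.664, 0.735, 0.077]
force: [-1.2, 1.4, -3.8]
grip_width: 0.153
grip_force: 59.5
```

```bash
python3 d.py 0 15 -8
```

```text
t 23.67 delta (array([-0.4,  0.5,  1.3]), array([-0.02, -0.03,  0.02])) th 15.1 q6 -48.0 F tool [ 1.74 -2.02  3.32] M tool [ 0.586  0.389 -0.055] grip 0.153
```

>>> {"name": "servo_tool", "arguments": {
  "commands": [
    [1,[0,0,0],[0,0,0.5]],
    [1,[0,0,0],[0,0,0]]
  ]
}}

```text
time_s: 23.83
eef_pos: [512.5, -225.4, 291.7]
ee_rot: [0.114, 0.682, 0.718, 0.08]
force: [-0.8, 0.5, -4.8]
grip_width: 0.159
grip_force: 59.5
```

```bash
python3 d.py 0 12 -8
```

```text
t 23.83 delta (array([-0.3,  0.4,  1.3]), array([-0.02, -0.03,  0.03])) th 12.2 q6 -45.0 F tool [ 0.76 -2.09  4.41] M tool [ 0.589  0.37  -0.063] grip 0.159
```

>>> {"name": "servo_tool", "arguments": {
  "commands": [
    [1,[0,0,0],[0,0,0]]
  ]
}}

```text
time_s: 23.92
eef_pos: [512.5, -225.4, 291.7]
ee_rot: [0.114, 0.682, 0.718, 0.079]
force: [-1.2, 1.5, -3.2]
grip_width: 0.152
grip_force: 59.4
```

```bash
python3 d.py 0 12 -8
```

```text
t 23.92 delta (array([-0.4,  0.4,  1.3]), array([-0.02, -0.03,  0.05])) th 12.3 q6 -45.0 F tool [ 1.75 -1.92  2.67] M tool [ 0.636  0.365 -0.078] grip 0.152
```

>>> {"name": "servo_tool", "arguments": {
  "commands": [
    [1,[0,0,-0.006],[0,0,0]],
    [1,[0,0,-0.01],[0,0,0]],
    [1,[0,0,-0.02],[0,0,0]],
    [1,[-0.03,0,0],[0,0,0]],
    [1,[-0.03,0,0],[0,0,0]],
    [1,[0,0,0],[0,0,0]],
    [1,[0,0,0],[0,0,0]]
  ]
}}

```text
time_s: 24.5
eef_pos: [505.1, -285.2, 330.7]
ee_rot: [0.115, 0.683, 0.717, 0.079]
force: [-0.0, 0.6, -2.3]
grip_width: 0.155
grip_force: 59.4
```

```bash
python3 look.py l3;python3 bar.py l3.npz; python3 plan.py 1 95.5 15;python3 plan.py 0 15 15
```

```text
0 (256, 109) ((-0.7222239971160889, -0.11744928359985352), (11.097307205200195, 11.314155578613281), 37.745304107666016) 213
1 (298, 118) ((-0.6800470352172852, -0.18651342391967773), (11.675524711608887, 11.401406288146973), 8.048463821411133) 184
2 (331, 124) ((1.1649632453918457, -0.2809724807739258), (12.107565879821777, 11.522799491882324), 6.885909557342529) 114
bar yaw deg 0.20101349856652073 y0 -0.022163994306156308
rot [  1.94   2.62 -13.77] shift now-axes [48.4 61.2 25.2] shift rotated axes [-60.5  54.7   8.6]
rot [-0.01 -0.02 -0.48] shift now-axes [60.2  0.2 15.2] shift rotated axes [60.2  3.2 15.1]
```

View pics/l3.png

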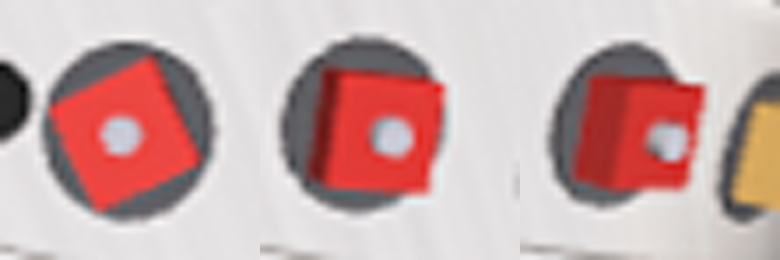

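Head a now reads 37.7°, so about 92° turned, which is good. The driving lag of key against nipple is about 26°, the same in both runs. On to b.

>>> {"name": "servo_tool", "arguments": {
  "commands": [
    [1,[0,0,-0.01],[0.15,0.2,-0.97]],
    [1,[0,0,0],[0.15,0.2,-0.97]],
    [1,[0,0,0],[0.15,0.2,-0.97]],
    [1,[0,0,0],[0.15,0.2,-0.97]],
    [1,[0,0,0],[0.15,0.2,-0.97]],
    [1,[0,0,0],[0.15,0.2,-0.97]],
    [1,[0,0,0],[0.15,0.2,-0.97]],
    [1,[0,0,0],[0.15,0.2,-0.97]],
    [1,[0,0,0],[0.15,0.2,-0.97]],
    [1,[0,0,0],[0.15,0.2,-0.97]]
  ]
}}

```text
time_s: 25.38
eef_pos: [502.7, -282.6, 340.3]
ee_rot: [0.015, 0.241, 0.97, 0.027]
force: [-0.9, -1.0, -3.0]
grip_width: 0.156
grip_force: 59.3
```

>>> {"name": "servo_tool", "arguments": {
  "commands": [
    [1,[0,0,0],[0.15,0.2,-0.97]],
    [1,[0,0,0],[0.15,0.2,-0.97]],
    [1,[0,0,0],[0.15,0.2,-0.97]],
    [1,[0,0,0],[0,0,0]]
  ]
}}

```text
time_s: 25.72
eef_pos: [503.1, -282.3, 340.0]
ee_rot: [-0.017, 0.09, 0.996, 0.01]
force: [-0.6, 0.3, -1.9]
grip_width: 0.154
grip_force: 59.4
```

```bash
python3 plan.py 1 92 4
```

```text
rot [ 0.16 -0.03 -0.51] shift now-axes [-56.7  59.2  29.6] shift rotated axes [-59.7  56.6  28.8]
```

>>> {"name": "servo_tool", "arguments": {
  "commands": [
    [1,[0,0,0],[0.16,-0.03,-0.51]],
    [1,[-0.02,0.019,0],[0,0,0]],
    [1,[-0.02,0.019,0],[0,0,0]],
    [1,[-0.0197,0.0186,0],[0,0,0]],
    [1,[0,0,0.012],[0,0,0]],
    [1,[0,0,0.012],[0,0,0]],
    [1,[0,0,0],[0,0,0]],
    [1,[0,0,0],[0,0,0]],
    [1,[0,0,0],[0,0,0]]
  ]
}}

```text
time_s: 26.47
eef_pos: [568.4, -235.0, 314.9]
ee_rot: [-0.015, 0.067, 0.998, 0.002]
force: [-0.2, -0.0, -1.4]
grip_width: 0.154
grip_force: 59.4
```

```bash
python3 d.py 1 92 0
```

```text
t 26.47 delta (array([-0.1,  1.4,  9.5]), array([ 0.01,  0.01, -0.06])) th 91.6 q6 -115.0 F tool [ 0.16 -0.05  1.45] M tool [0.022 0.033 0.031] grip 0.154
```

>>> {"name": "servo_tool", "arguments": {
  "commands": [
    [1,[0.0004,0.0012,0.005],[0,0,0]],
    [1,[0,0,0.001],[0,0,0]],
    [1,[0,0,0.001],[0,0,0]],
    [1,[0,0,0.001],[0,0,0]],
    [1,[0,0,0.001],[0,0,0]],
    [1,[0,0,0.001],[0,0,0]],
    [1,[0,0,0],[0,0,0]],
    [1,[0,0,0],[0,0,0]]
  ]
}}

```text
time_s: 27.13
eef_pos: [567.9, -233.7, 303.6]
ee_rot: [-0.016, 0.066, 0.998, 0.002]
force: [0.3, -0.5, -1.8]
grip_width: 0.152
grip_force: 59.4
```

```bash
python3 d.py 1 92 0
```

```text
t 27.13 delta (array([-0.5,  0.3, -1.8]), array([ 0.01, -0.01, -0.05])) th 91.7 q6 -115.0 F tool [-0.42 -0.48  1.8 ] M tool [-0.016 -0.027  0.001] grip 0.152
```

>>> {"name": "servo_tool", "arguments": {
  "commands": [
    [1,[0,0,0.0008],[0,0,0]],
    [1,[0,0,0.0008],[0,0,0]],
    [1,[0,0,0.0008],[0,0,0]],
    [1,[0,0,0],[0,0,0]],
    [1,[0,0,0],[0,0,0]]
  ]
}}

```text
time_s: 27.55
eef_pos: [567.7, -233.7, 301.0]
ee_rot: [-0.016, 0.066, 0.998, 0.002]
force: [0.3, 0.2, -2.9]
grip_width: 0.152
grip_force: 59.4
```

```bash
python3 d.py 1 92 0
```

```text
t 27.55 delta (array([-0.6,  0.2, -4.3]), array([ 0.01, -0.01, -0.05])) th 91.7 q6 -115.0 F tool [-0.36  0.21  2.92] M tool [ 0.008  0.106 -0.002] grip 0.152
```

>>> {"name": "servo_tool", "arguments": {
  "commands": [
    [1,[0,0,0.0008],[0,0,0]],
    [1,[0,0,0.0008],[0,0,0]],
    [1,[0,0,0.0008],[0,0,0]],
    [1,[0,-0.0001,0],[0,0,0.8]],
    [1,[0,-0.0001,0],[0,0,0.8]],
    [1,[0,-0.0001,0],[0,0,0.8]],
    [1,[0,-0.0001,0],[0,0,0.8]],
    [1,[0,0,0],[0,0,0]]
  ]
}}

```text
time_s: 28.22
eef_pos: [567.3, -234.0, 298.6]
ee_rot: [-0.017, 0.233, 0.972, -0.0]
force: [-1.9, 0.2, -1.6]
grip_width: 0.152
grip_force: 59.5
```

```bash
python3 d.py 1 72.5 -8
```

```text
t 28.22 delta (array([-0.7,  0.5,  1.2]), array([ 0.01, -0.02, -0.03])) th 72.3 q6 -96.0 F tool [ 1.78 -0.65  1.64] M tool [ 0.07   0.526 -0.02 ] grip 0.152
```

>>> {"name": "servo_tool", "arguments": {
  "commands": [
    [1,[0,-0.0001,0],[0,0,0.8]],
    [1,[0,-0.0001,0],[0,0,0.8]],
    [1,[0,-0.0001,0],[0,0,0.8]],
    [1,[0,-0.0001,0],[0,0,0.8]],
    [1,[0,0,0],[0,0,0]]
  ]
}}

```text
time_s: 28.63
eef_pos: [567.2, -234.2, 298.6]
ee_rot: [-0.016, 0.391, 0.92, -0.003]
force: [-2.4, 0.9, -1.5]
grip_width: 0.159
grip_force: 59.5
```

```bash
python3 d.py 1 53.3 -8
```

```text
t 28.63 delta (array([-0.5,  0.5,  1.2]), array([ 0.  , -0.02, -0.  ])) th 53.3 q6 -77.0 F tool [ 2.32 -1.09  1.6 ] M tool [0.215 0.502 0.004] grip 0.159
```

>>> {"name": "servo_tool", "arguments": {
  "commands": [
    [1,[0.0005,-0.0002,0.0003],[0,0,0.8]],
    [1,[0,-0.0001,0],[0,0,0.8]],
    [1,[0,0,0],[0,0,0.8]],
    [1,[0,-0.0001,0],[0,0,0.8]],
    [1,[0,0,0],[0,0,0.8]],
    [1,[0,-0.0001,0],[0,0,0.8]],
    [1,[0,0,0],[0,0,0]]
  ]
}}

```text
time_s: 29.22
eef_pos: [566.7, -234.2, 298.6]
ee_rot: [-0.015, 0.607, 0.795, -0.007]
force: [-0.4, 0.2, -1.5]
grip_width: 0.148
grip_force: 59.6
```

```bash
python3 d.py 1 24.5 -8
```

```text
t 29.22 delta (array([-0.5,  0.5,  1.2]), array([ 0.  , -0.02,  0.01])) th 24.6 q6 -48.0 F tool [ 0.32 -0.32  1.48] M tool [ 0.081  0.364 -0.005] grip 0.148
```

>>> {"name": "servo_tool", "arguments": {
  "commands": [
    [1,[0,-0.0001,0],[0,0,0.8]],
    [1,[0,0,0],[0,0,0.8]],
    [1,[0,-0.0001,0],[0,0,0.8]],
    [1,[0,0,0],[0,0,0.8]],
    [1,[0,-0.0001,0],[0,0,0.8]],
    [1,[0,0,0],[0,0,0.8]],
    [1,[0,-0.0001,0],[0,0,0.8]],
    [1,[0,0,0],[0,0,0]]
  ]
}}

```text
time_s: 29.88
eef_pos: [566.4, -234.1, 298.5]
ee_rot: [-0.012, 0.81, 0.586, -0.011]
force: [-0.6, 0.7, -2.7]
grip_width: 0.156
grip_force: 59.5
```

```bash
python3 d.py 1 -9 -8
```

```text
t 29.88 delta (array([-0.3,  0.4,  1.1]), array([-0.01, -0.01,  0.01])) th -9.0 q6 -15.0 F tool [ 0.48 -0.69  2.67] M tool [ 0.064  0.336 -0.047] grip 0.156
```

>>> {"name": "servo_tool", "arguments": {
  "commands": [
    [1,[0.0001,0,0],[0,0,0.8]],
    [1,[0,-0.0001,0],[0,0,0.8]],
    [1,[0,0,0],[0,0,0.8]],
    [1,[0,-0.0001,0],[0,0,0.8]],
    [1,[0,0,0],[0,0,0.8]],
    [1,[0,-0.0001,0],[0,0,0.8]],
    [1,[0,0,0],[0,0,0.8]],
    [1,[0,0,0],[0,0,0]]
  ]
}}

```text
time_s: 30.55
eef_pos: [566.2, -234.0, 298.7]
ee_rot: [-0.008, 0.945, 0.327, -0.014]
force: [0.7, 2.0, -0.5]
grip_width: 0.151
grip_force: 59.6
```

```bash
python3 d.py 1 -42.6 -8
```

```text
t 30.55 delta (array([-0.2,  0.1,  1.3]), array([-0.01, -0.01,  0.01])) th -42.5 q6 19.0 F tool [ 1.75 -1.13  0.49] M tool [ 0.133  0.259 -0.048] grip 0.151
```

>>> {"name": "servo_tool", "arguments": {
  "commands": [
    [1,[0,0,0],[0,0,0.8]],
    [1,[0,-0.0001,0],[0,0,0.8]],
    [1,[0,0,0],[0,0,0.8]],
    [1,[0,-0.0001,0],[0,0,0.8]],
    [1,[0,0,0],[0,0,0.8]],
    [1,[0,-0.0001,0],[0,0,0.8]],
    [1,[0,0,0],[0,0,0.8]],
    [1,[0,0,0],[0,0,0]]
  ]
}}

```text
time_s: 31.22
eef_pos: [566.2, -233.8, 298.5]
ee_rot: [-0.004, 0.999, 0.04, -0.015]
force: [2.1, 0.4, -2.2]
grip_width: 0.152
grip_force: 59.5
```

```bash
python3 d.py 1 -76.2 -8
```

```text
t 31.22 delta (array([-0.3, -0.4,  1.1]), array([-0.01, -0.  ,  0.02])) th -76.1 q6 52.0 F tool [ 2.21 -0.18  2.15] M tool [ 0.144  0.339 -0.054] grip 0.152
```

>>> {"name": "servo_tool", "arguments": {
  "commands": [
    [1,[0.0003,0,0],[0,0,0.8]],
    [1,[0,0,0],[0,0,0.8]],
    [1,[0,0,0],[0,0,0.8]],
    [1,[0,-0.0001,0],[0,0,0.8]],
    [1,[0,0,0],[0,0,0.8]],
    [1,[0,-0.0001,0],[0,0,0.8]],
    [1,[0,0,0],[0,0,0.9]],
    [1,[0,0,0],[0,0,0]],
    [1,[0,0,0],[0,0,0]],
    [1,[0,0,0],[0,0,0]]
  ]
}}

```text
time_s: 32.05
eef_pos: [566.3, -233.7, 298.5]
ee_rot: [0.001, 0.967, -0.255, -0.016]
force: [1.8, 0.3, -3.1]
grip_width: 0.153
grip_force: 59.5
```

```bash
python3 d.py 1 -110.5 -8
```

```text
t 32.05 delta (array([-0.7, -0.6,  1.1]), array([-0.01,  0.01,  0.05])) th -110.2 q6 86.0 F tool [ 1.53 -1.18  3.03] M tool [ 0.119  0.244 -0.098] grip 0.153
```

>>> {"name": "servo_tool", "arguments": {
  "commands": [
    [1,[0,0,-0.006],[0,0,0]],
    [1,[0,0,-0.01],[0,0,0]],
    [1,[0,0,-0.016],[0,0,0]],
    [1,[-0.03,0,0],[0,0,0]],
    [1,[-0.03,0,0],[0,0,0]],
    [1,[0,0,0],[0,0,0]],
    [1,[0,0,0],[0,0,0]]
  ]
}}

```text
time_s: 32.63
eef_pos: [514.6, -203.6, 334.2]
ee_rot: [0.001, 0.966, -0.257, -0.015]
force: [1.0, -0.6, -2.3]
grip_width: 0.155
grip_force: 59.4
```

```bash
python3 look.py l4;python3 bar.py l4.npz; python3 plan.py 1 -90 15; python3 plan.py 2 92 25
```

```text
0 (270, 152) ((0.7771930694580078, -0.15301513671875), (10.852993965148926, 11.401082992553711), 36.846839904785156) 148
1 (255, 111) ((-0.22117376327514648, -0.33725500106811523), (11.46955680847168, 11.221501350402832), 3.7066783905029297) 216
2 (239, 67) ((0.13790035247802734, -0.16394519805908203), (11.777152061462402, 11.168237686157227), 6.985446453094482) 222
bar yaw deg -0.20397769720715814 y0 -0.2701439747434422
rot [-0.   -0.01 -3.41] shift now-axes [59.3 -0.2 11.7] shift rotated axes [55.7 20.5 11.6]
rot [-4.15  0.68 25.97] shift now-axes [121.9 -23.6  12.3] shift rotated axes [-119.4  -24.7  -26.3]
```

View pics/l4.png

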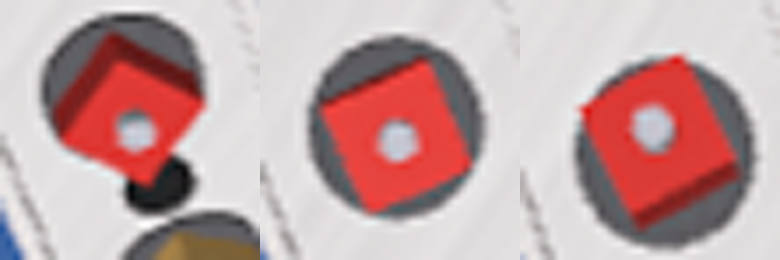

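b reads 3.7° (it started at 5.5°), so about 182° turned. a reads 37°, about 93° turned. Now c, whose square is at about 7°.

>>> {"name": "servo_tool", "arguments": {
  "commands": [
    [1,[0,0,-0.015],[0,0,-1]],
    [1,[0,0,0],[0,0,-1]],
    [1,[0,0,0],[0,0,-1]],
    [1,[0,0,0],[0,0,-1]],
    [1,[0,0,0],[0,0,-1]],
    [1,[0,0,0],[0,0,-1]],
    [1,[0,0,0],[0,0,-1]],
    [1,[0,0,0],[0,0,-1]],
    [1,[0,0,0],[0,0,-1]],
    [1,[0,0,0],[0,0,-1]]
  ]
}}

```text
time_s: 33.52
eef_pos: [516.4, -204.7, 347.7]
ee_rot: [-0.007, 0.965, 0.263, -0.014]
force: [-0.7, 0.3, -3.2]
grip_width: 0.154
grip_force: 59.5
```

>>> {"name": "servo_tool", "arguments": {
  "commands": [
    [1,[0,0,0],[0,0,-1]],
    [1,[0,0,0],[0,0,-1]],
    [1,[0,0,0],[0,0,-1]],
    [1,[0,0,0],[0,0,-1]],
    [1,[0,0,0],[0,0,-1]],
    [1,[0,0,0],[0,0,-1]],
    [1,[0,0,0],[0,0,-1]],
    [1,[0,0,0],[0,0,-1]],
    [1,[0,0,0],[0,0,-1]]
  ]
}}

```text
time_s: 34.27
eef_pos: [516.4, -204.7, 347.6]
ee_rot: [-0.013, 0.74, 0.672, -0.01]
force: [-0.4, 0.8, -1.9]
grip_width: 0.149
grip_force: 59.5
```

```bash
python3 plan.py 2 3 15
```

```text
rot [2.99 0.17 0.14] shift now-axes [-29.1 115.8  35.1] shift rotated axes [-27.7 121.4  -2.8]
```

>>> {"name": "servo_tool", "arguments": {
  "commands": [
    [1,[0,0,-0.005],[1,0.06,0.05]],
    [1,[0,0,0],[1,0.06,0.05]],
    [1,[0,0,0],[1,0.06,0.05]],
    [1,[-0.007,0.0304,0],[0,0,0]],
    [1,[-0.007,0.0304,0],[0,0,0]],
    [1,[-0.007,0.0304,0],[0,0,0]],
    [1,[-0.0067,0.0302,0],[0,0,0]],
    [1,[0,0,0],[0,0,0]],
    [1,[0,0,0],[0,0,0]]
  ]
}}

```text
time_s: 35.02
eef_pos: [621.3, -243.5, 309.7]
ee_rot: [-0.137, 0.736, 0.654, -0.108]
force: [-0.6, 0.9, -0.7]
grip_width: 0.15
grip_force: 59.6
```

```bash
python3 d.py 2 3 4
```

```text
t 35.02 delta (array([-0.3,  6.5,  9.6]), array([-0.05, -0.04, -0.05])) th 2.7 q6 -26.0 F tool [ 0.79 -0.43  0.9 ] M tool [-0.209 -0.004  0.028] grip 0.15
```

>>> {"name": "servo_tool", "arguments": {
  "commands": [
    [1,[0.0002,0.0066,0.004],[-0.05,-0.04,0]],
    [1,[0,0,0.004],[0,0,0]],
    [1,[0,0,0],[0,0,0]],
    [1,[0,0,0],[0,0,0]],
    [1,[0,0,0],[0,0,0]]
  ]
}}

```text
time_s: 35.43
eef_pos: [623.3, -242.5, 305.7]
ee_rot: [-0.131, 0.736, 0.655, -0.107]
force: [-0.8, -0.3, -1.3]
grip_width: 0.149
grip_force: 59.6
```

```bash
python3 d.py 2 3 0
```

```text
t 35.43 delta (array([-1.4,  3.3, 10.5]), array([ 0.06,  0.02, -0.06])) th 2.6 q6 -26.0 F tool [-0.36 -0.3   1.47] M tool [-0.266 -0.002 -0.01 ] grip 0.149
```

>>> {"name": "servo_tool", "arguments": {
  "commands": [
    [1,[0,0,0.001],[0,0,0]],
    [1,[0,0,0.001],[0,0,0]],
    [1,[0,0,0.001],[0,0,0]],
    [1,[0,0,0.001],[0,0,0]],
    [1,[0,0,0],[0,0,0]],
    [1,[0,0,0],[0,0,0]]
  ]
}}

```text
time_s: 35.93
eef_pos: [622.3, -242.5, 300.0]
ee_rot: [-0.132, 0.736, 0.655, -0.107]
force: [0.6, 0.1, -1.6]
grip_width: 0.15
grip_force: 59.6
```

```bash
python3 d.py 2 3 0
```

```text
t 35.93 delta (array([-1.2,  2.4,  4.9]), array([ 0.03,  0.01, -0.06])) th 2.6 q6 -26.0 F tool [0.17 1.09 1.33] M tool [-0.336  0.033  0.038] grip 0.15
```

>>> {"name": "servo_tool", "arguments": {
  "commands": [
    [1,[-0.0009,0.0027,0.001],[0.03,0,0]],
    [1,[0,0,0.001],[0,0,0]],
    [1,[0,0,0],[0,0,0]],
    [1,[0,0,0],[0,0,0]],
    [1,[0,0,0],[0,0,0]]
  ]
}}

```text
time_s: 36.35
eef_pos: [624.1, -243.6, 297.3]
ee_rot: [-0.133, 0.736, 0.655, -0.108]
force: [0.2, -0.5, -2.0]
grip_width: 0.148
grip_force: 59.6
```

```bash
python3 d.py 2 3 0
```

```text
t 36.35 delta (array([-0.3, -0.3,  2.9]), array([ 0.01,  0.01, -0.06])) th 2.6 q6 -26.0 F tool [-0.54  0.89  1.76] M tool [-0.289 -0.005  0.025] grip 0.148
```

>>> {"name": "servo_tool", "arguments": {
  "commands": [
    [1,[0,0,0.001],[0,0,0]],
    [1,[0,0,0.001],[0,0,0]],
    [1,[0,0,0.001],[0,0,0]],
    [1,[0,0,0.001],[0,0,0]],
    [1,[0,0,0],[0,0,0]]
  ]
}}

```text
time_s: 36.77
eef_pos: [622.6, -243.3, 293.5]
ee_rot: [-0.133, 0.736, 0.655, -0.109]
force: [-1.6, 0.5, -2.0]
grip_width: 0.149
grip_force: 59.6
```

```bash
python3 d.py 2 3 0
```

```text
t 36.77 delta (array([-0.4, -0.1, -1.2]), array([ 0.  ,  0.01, -0.06])) th 2.6 q6 -26.0 F tool [ 0.26 -0.88  2.49] M tool [ 0.015 -0.027 -0.002] grip 0.149
```

>>> {"name": "servo_tool", "arguments": {
  "commands": [
    [1,[0,0,0.0007],[0,0,0]],
    [1,[0,0,0.0007],[0,0,0]],
    [1,[0,0,0.0006],[0,0,0]],
    [1,[0,0,0],[0,0,0]]
  ]
}}

```text
time_s: 37.1
eef_pos: [621.9, -243.3, 291.6]
ee_rot: [-0.133, 0.736, 0.655, -0.109]
force: [-2.6, 0.9, -1.9]
grip_width: 0.151
grip_force: 59.7
```

```bash
python3 d.py 2 3 0
```

```text
t 37.1 delta (array([-0.3, -0.2, -3.2]), array([ 0.  ,  0.01, -0.06])) th 2.6 q6 -25.0 F tool [ 0.55 -1.86  2.68] M tool [ 0.231  0.007 -0.006] grip 0.151
```

>>> {"name": "servo_tool", "arguments": {
  "commands": [
    [1,[0,-0.0005,0.0008],[0,0,0]],
    [1,[0,0,0.0008],[0,0,0]],
    [1,[0,0,0.0008],[0,0,0]],
    [1,[0,0,0.0008],[0,0,0]],
    [1,[0,0,0],[0,0,0]],
    [1,[0,0,0],[0,0,0]]
  ]
}}

```text
time_s: 37.6
eef_pos: [620.7, -243.0, 289.4]
ee_rot: [-0.132, 0.736, 0.655, -0.108]
force: [1.8, -0.9, 3.8]
grip_width: 0.149
grip_force: 60.4
```

```bash
python3 d.py 2 3 -8
```

```text
t 37.6 delta (array([-0.4,  0.3,  2.4]), array([ 0.02,  0.01, -0.06])) th 2.6 q6 -25.0 F tool [-0.61  0.52 -4.25] M tool [-0.205  0.027 -0.028] grip 0.149
```

>>> {"name": "servo_tool", "arguments": {
  "commands": [
    [1,[0,-0.0001,0.0003],[0,0,0.8]],
    [1,[0,0,0.0003],[0,0,0.8]],
    [1,[0,-0.0001,0],[0,0,0.8]],
    [1,[0,0,0],[0,0,0.8]],
    [1,[0,-0.0001,0],[0,0,0.8]],
    [1,[0,0,0],[0,0,0.8]],
    [1,[0,0,0],[0,0,0]]
  ]
}}

```text
time_s: 38.18
eef_pos: [620.1, -242.6, 289.5]
ee_rot: [-0.101, 0.877, 0.45, -0.138]
force: [1.5, 1.2, 6.5]
grip_width: 0.154
grip_force: 61.0
```

```bash
python3 d.py 2 -26 -8
```

```text
t 38.18 delta (array([-0.3,  0.6,  2.2]), array([ 0.02,  0.  , -0.07])) th -26.4 q6 4.0 F tool [ 0.81 -1.5  -6.52] M tool [ 0.314  0.221 -0.04 ] grip 0.154
```

>>> {"name": "servo_tool", "arguments": {
  "commands": [
    [1,[0,0,-0.0008],[0,0,0.8]],
    [1,[0,-0.0001,-0.0003],[0,0,0.8]],
    [1,[0,0,0],[0,0,0.8]],
    [1,[0,-0.0001,0],[0,0,0.8]],
    [1,[0,0,0],[0,0,0]]
  ]
}}

```text
time_s: 38.6
eef_pos: [620.2, -242.6, 289.7]
ee_rot: [-0.077, 0.939, 0.298, -0.153]
force: [0.2, 0.9, 2.1]
grip_width: 0.152
grip_force: 60.4
```

```bash
python3 d.py 2 -46 -8
```

```text
t 38.6 delta (array([-0.3,  0.2,  2.4]), array([0.01, 0.  , 0.08])) th -45.5 q6 23.0 F tool [ 0.2  -1.15 -1.98] M tool [ 0.425  0.155 -0.075] grip 0.152
```

>>> {"name": "servo_tool", "arguments": {
  "commands": [
    [1,[0,0,0],[0,0,0.8]],
    [1,[0,-0.0001,0],[0,0,0.8]],
    [1,[0,0,0],[0,0,0.8]],
    [1,[0,-0.0001,0],[0,0,0.8]],
    [1,[0,0,0],[0,0,0.8]],
    [1,[0,0,0],[0,0,0]]
  ]
}}

```text
time_s: 39.1
eef_pos: [620.3, -242.5, 289.6]
ee_rot: [-0.044, 0.98, 0.097, -0.166]
force: [0.4, 1.1, 1.5]
grip_width: 0.154
grip_force: 60.4
```

```bash
python3 d.py 2 -70 -8
```

```text
t 39.1 delta (array([-0.3, -0.1,  2.4]), array([ 0.01, -0.  ,  0.1 ])) th -69.4 q6 47.0 F tool [ 0.1  -1.23 -1.51] M tool [ 0.327  0.08  -0.071] grip 0.154
```

Remaining: 38.6°, or 6.4 units.

>>> {"name": "servo_tool", "arguments": {
  "commands": [
    [1,[0,-0.0001,0],[0,0,0.8]],
    [1,[0,0,0],[0,0,0.8]],
    [1,[0,-0.0001,0],[0,0,0.8]],
    [1,[0,0,0],[0,0,0.8]],
    [1,[0,-0.0001,0],[0,0,0.8]],
    [1,[0,0,0],[0,0,0.8]],
    [1,[0,-0.0001,0],[0,0,0.8]],
    [1,[0,0,0],[0,0,0.8]],
    [1,[0,0,0],[0,0,0]],
    [1,[0,0,0],[0,0,0]]
  ]
}}

```text
time_s: 39.93
eef_pos: [620.3, -242.3, 289.6]
ee_rot: [0.013, 0.958, -0.228, -0.171]
force: [0.4, 0.7, 2.9]
grip_width: 0.15
grip_force: 60.4
```

```bash
python3 d.py 2 -108 -8
```

```text
t 39.93 delta (array([-0.5, -0.5,  2.4]), array([ 0.01, -0.01,  0.09])) th -107.5 q6 85.0 F tool [-0.9  -0.49 -2.83] M tool [ 0.111 -0.103 -0.066] grip 0.15
```

>>> {"name": "servo_tool", "arguments": {
  "commands": [
    [1,[0,0,0],[0,0,0]],
    [1,[0,0,-0.006],[0,0,0]],
    [1,[0,0,-0.01],[0,0,0]],
    [1,[0,0,-0.02],[0,0,0]],
    [1,[-0.03,0,0],[0,0,0]],
    [1,[-0.03,0,0],[0,0,0]],
    [1,[0,0,0],[0,0,0]],
    [1,[0,0,0],[0,0,0]]
  ]
}}

```text
time_s: 40.6
eef_pos: [585.9, -220.3, 338.1]
ee_rot: [0.013, 0.958, -0.229, -0.17]
force: [-0.8, 0.1, -1.4]
grip_width: 0.151
grip_force: 59.7
```

```bash
python3 look.py l5;python3 bar.py l5.npz
python3 - <<'E'
from h import *
p,Rm,s=pose();print(p,s["joints"])
Rt=Rdown(33.5);print(delta([465.5,251.5,240],Rt),(Rt.T@(np.array([465.5,251.5,240])-p)).round(1))
E
```

```text
0 (277, 190) ((3.0325441360473633, -0.1665635108947754), (10.036094665527344, 10.389254570007324), 40.121402740478516) 66
1 (268, 161) ((0.07110118865966797, -0.30748891830444336), (10.876060485839844, 11.203191757202148), 5.061567306518555) 139
2 (255, 121) ((-0.7473630905151367, -0.08975553512573242), (11.272900581359863, 11.136907577514648), 3.977332353591919) 205
bar yaw deg -0.17028750654844332 y0 -0.28039060953482375
[ 586.80697635 -220.97990505  338.14512997] [-0.50004064  0.77476412  0.53781796 -0.13531067  2.14732864  1.48548263]
(array([-280.5, -379.8,  157. ]), array([ -3.71,   2.39, -24.76])) [460.9 159.6  98.1]
```

Head c reads 4° (it started at about 7°), so about 93° turned. b reads 5° and a about 40°, both fine. Now the key goes back.

```bash
cat > back.py <<'E'
from h import *
import sys
h=float(sys.argv[1]);z=float(sys.argv[2]);Rt=Rdown(h);p,Rm,s=pose();t=np.array([465.3,251.3,z])
print("t",round(s["time_s"],2),p.round(1),"rot,",delta(t,Rt)[1],"now",delta(t,Rt)[0],"rotated",(Rt.T@(t-p)).round(1),"F",(Rm.T@s["force"]).round(1),"M",(Rm.T@s["wrist_torque"]).round(2),"h",np.degrees(np.arctan2(Rm[1,1],Rm[0,1])).round(1),"q",s["joints"].round(2))
E
python3 back.py -117 330
```

```text
t 40.65 [ 586.8 -221.   338.1] rot, [1.01 3.1  0.01] now [-309.2 -370.2   72.3] rotated [-322.7 -365.6    8.1] F [0.6 0.7 0.6] M [0.12 0.26 0.02] h -116.0 q [-0.5   0.77  0.54 -0.14  2.15  1.49]
```

>>> {"name": "servo_tool", "arguments": {
  "commands": [
    [1,[0,0,-0.01],[0.25,0.775,0]],
    [1,[0,0,0],[0.25,0.775,0]],
    [1,[0,0,0],[0.25,0.775,0]],
    [1,[0,0,0],[0.25,0.775,0]],
    [1,[-0.0248,-0.0281,0],[0,0,0]],
    [1,[-0.0248,-0.0281,0],[0,0,0]],
    [1,[-0.0248,-0.0281,0],[0,0,0]],
    [1,[-0.0248,-0.0281,0],[0,0,0]],
    [1,[-0.0248,-0.0281,0],[0,0,0]],
    [1,[-0.0248,-0.0281,0],[0,0,0]]
  ]
}}

```text
time_s: 41.48
eef_pos: [535.0, -2.6, 347.4]
ee_rot: [0.001, 0.972, -0.233, 0.0]
force: [0.5, 0.5, -2.6]
grip_width: 0.153
grip_force: 59.7
```

>>> {"name": "servo_tool", "arguments": {
  "commands": [
    [1,[-0.0248,-0.0281,0],[0,0,0]],
    [1,[-0.0248,-0.0281,0],[0,0,0]],
    [1,[-0.0248,-0.0281,0],[0,0,0]],
    [1,[-0.0248,-0.0281,0],[0,0,0]],
    [1,[-0.0248,-0.0281,0],[0,0,0]],
    [1,[-0.0248,-0.0281,0.01],[0,0,0]],
    [1,[0,0,0.03],[0,0,0]],
    [1,[0,0,0],[0,0,0]],
    [1,[0,0,0],[0,0,0]]
  ]
}}

```text
time_s: 42.23
eef_pos: [479.1, 214.0, 306.5]
ee_rot: [0.001, 0.972, -0.233, -0.001]
force: [-0.1, -0.4, -1.0]
grip_width: 0.152
grip_force: 59.6
```

```bash
python3 back.py -117 215
```

```text
t 42.23 [479.1 214.  306.5] rot, [0.03 0.02 0.  ] now [-29.1 -27.2  91.5] rotated [-29.3 -26.9  91.5] F [0.1 0.4 1. ] M [-0.03  0.    0.04] h -117.0 q [ 0.2   0.27  1.36 -0.    1.52  2.24]
```

>>> {"name": "servo_tool", "arguments": {
  "commands": [
    [1,[-0.015,-0.0135,0.01],[0,0,0]],
    [1,[-0.015,-0.0135,0.02],[0,0,0]],
    [1,[0,0,0.03],[0,0,0]],
    [1,[0,0,0.03],[0,0,0]],
    [1,[0,0,0],[0,0,0]],
    [1,[0,0,0],[0,0,0]],
    [1,[0,0,0],[0,0,0]]
  ]
}}

```text
time_s: 42.82
eef_pos: [465.6, 251.5, 219.6]
ee_rot: [-0.0, 0.972, -0.234, 0.001]
force: [0.4, -0.0, -1.9]
grip_width: 0.153
grip_force: 59.6
```

```bash
python3 back.py -117 134
python3 - <<'E'
from h import *
c=wcap("pics/w9.png")
E
```

```text
t 42.82 [465.6 251.5 219.6] rot, [-0.01 -0.02 -0.02] now [-0.3  0.4 85.6] rotated [-0.2  0.3 85.6] F [ 0.4 -0.1  1.9] M [-0.    0.    0.01] h -117.1 q [ 0.27  0.33  1.51 -0.    1.3   2.32]
```

View pics/w9.png

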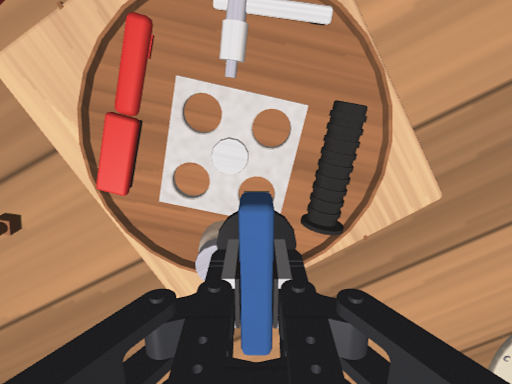

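The deck hole nearest the key is at (257,190) and partly hidden by the bar, with the key lined up above it. The jar lid at (208,262) is below deck height. Lowering now.

>>> {"name": "servo_tool", "arguments": {
  "commands": [
    [1,[-0.0005,0.0003,0.01],[0,0,0]],
    [1,[0,0,0.01],[0,0,0]],
    [1,[0,0,0.01],[0,0,0]],
    [1,[0,0,0.015],[0,0,0]],
    [1,[0,0,0.015],[0,0,0]],
    [1,[0,0,0.01],[0,0,0]],
    [1,[0,0,0],[0,0,0]],
    [1,[0,0,0],[0,0,0]]
  ]
}}

```text
time_s: 43.53
eef_pos: [463.0, 251.7, 146.5]
ee_rot: [0.001, 0.972, -0.234, -0.001]
force: [0.7, -0.6, -1.8]
grip_width: 0.152
grip_force: 59.6
```

```bash
python3 back.py -117 133
```

```text
t 43.53 [463.  251.7 146.5] rot, [ 0.02  0.01 -0.01] now [ 2.3 -0.7 13.5] rotated [ 2.3 -0.7 13.5] F [0.9 0.2 1.8] M [-0.01  0.01  0.07] h -117.1 q [ 0.28  0.4   1.61 -0.    1.14  2.32]
```

>>> {"name": "servo_tool", "arguments": {
  "commands": [
    [1,[0.0017,-0.0005,0.004],[0,0,0]],
    [1,[0,0,0.004],[0,0,0]],
    [1,[0,0,0.002],[0,0,0]],
    [1,[0,0,0.001],[0,0,0]],
    [1,[0,0,0.001],[0,0,0]],
    [1,[0,0,0],[0,0,0]],
    [1,[0,0,0],[0,0,0]]
  ]
}}

```text
time_s: 44.12
eef_pos: [464.8, 251.4, 134.9]
ee_rot: [0.001, 0.972, -0.234, -0.001]
force: [-0.8, 0.6, -1.7]
grip_width: 0.153
grip_force: 59.6
```

```bash
python3 back.py -117 133
```

```text
t 44.12 [464.8 251.4 134.9] rot, [ 0.01  0.01 -0.01] now [ 0.5 -0.1  1.9] rotated [ 0.5 -0.1  1.9] F [-1.  -0.2  1.7] M [-0.05  0.01  0.  ] h -117.0 q [ 0.27  0.42  1.62 -0.    1.11  2.32]
```

>>> {"name": "servo_tool", "arguments": {
  "commands": [
    [1,[0,0,0.0007],[0,0,0]],
    [1,[0,0,0.0007],[0,0,0]],
    [1,[0,0,0],[0,0,0]],
    [1,[0,0,0],[0,0,0]]
  ]
}}

```text
time_s: 44.45
eef_pos: [464.8, 251.4, 133.4]
ee_rot: [0.001, 0.972, -0.234, -0.001]
force: [0.2, -0.7, -1.0]
grip_width: 0.153
grip_force: 59.6
```

```bash
python3 back.py -117 133
```

```text
t 44.45 [464.8 251.4 133.4] rot, [ 0.01  0.01 -0.01] now [ 0.5 -0.2  0.4] rotated [ 0.5 -0.2  0.4] F [0.5 0.5 1. ] M [-0.01 -0.01  0.02] h -117.1 q [ 0.27  0.42  1.62 -0.    1.11  2.32]
```

>>> {"name": "servo_tool", "arguments": {
  "commands": [
    [1,[0,0,0.0006],[0,0,0]],
    [1,[0,0,0],[0,0,0]],
    [1,[0,0,0],[0,0,0]]
  ]
}}

```text
time_s: 44.7
eef_pos: [464.8, 251.4, 133.2]
ee_rot: [0.001, 0.972, -0.234, -0.0]
force: [-2.6, -1.1, 4.2]
grip_width: 0.154
grip_force: 60.6
```

```bash
python3 back.py -117 133
```

```text
t 44.7 [464.8 251.4 133.2] rot, [ 0.01  0.01 -0.01] now [ 0.5 -0.1  0.2] rotated [ 0.5 -0.1  0.2] F [-1.8  2.2 -4.2] M [-0.26 -0.28 -0.01] h -117.0 q [ 0.27  0.42  1.62 -0.    1.11  2.32]
```

>>> {"name": "servo_tool", "arguments": {
  "commands": [
    [0.4,[0,0,0],[0,0,0]],
    [0.2,[0,0,0],[0,0,0]],
    [0,[0,0,0],[0,0,0]],
    [0,[0,0,0],[0,0,0]],
    [0,[0,0,0],[0,0,0]],
    [0,[0,0,-0.01],[0,0,0]],
    [0,[0,0,-0.02],[0,0,0]],
    [0,[0,0,-0.03],[0,0,0]],
    [0,[0,0,-0.03],[0,0,0]],
    [0,[0,0,-0.03],[0,0,0]]
  ]
}}

```text
time_s: 45.53
eef_pos: [464.7, 251.4, 255.0]
ee_rot: [0.0, 0.972, -0.234, -0.0]
force: [0.1, -0.2, -0.6]
grip_width: 0.498
grip_force: 0.0
```

>>> {"name": "servo_tool", "arguments": {
  "commands": [
    [0,[-0.03,0,-0.02],[0,0,0]],
    [0,[0,0,0],[0,0,0]],
    [0,[0,0,0],[0,0,0]]
  ]
}}

```text
time_s: 45.78
eef_pos: [437.9, 265.7, 274.4]
ee_rot: [-0.0, 0.972, -0.233, 0.001]
force: [-0.1, -0.1, -0.3]
grip_width: 0.497
grip_force: 0.0
```

Run:
```python
from h import *
print(sense()["time_s"],sense()["force"])
c=wcap("pics/w10.png");i=cv2.cvtColor(c["pixels"],cv2.COLOR_RGB2HSV)
m=cv2.inRange(i,(100,120,40),(125,255,255));n,l,st,ce=cv2.connectedComponentsWithStats(m);k=1+np.argmax(st[1:,4])
v,u=np.nonzero(l==k);P=np.array([wun(c,a,b) for a,b in zip(u,v)]);zt=np.percentile(P[:,2],60);P=P[abs(P[:,2]-zt)<3]
print("bar top",zt,cv2.minAreaRect(P[:,:2].astype(np.float32)))
z=c["z_map"];k_=0
for p in((300,110),):pass
w=cv2.inRange(i,(0,0,130),(180,50,255));nw=255-w
n,l,st,ce=cv2.connectedComponentsWithStats(nw,connectivity=4)
for k in range(1,n):
    if 300<st[k,4]<3000: print(st[k],ce[k].round(1),wun(c,*ce[k],118).round(1))
```

```text
45.7833 [-0.11039793 -0.08659672 -0.33581321]
bar top 159.44477313904224 ((465.6448059082031, 251.1874542236328), (13.020711898803711, 70.40713500976562), 63.49392318725586)
[194  54  33  35 927] [210.3  70.8] [537.9 259.  118. ]
[253  68  33  34 890] [268.8  84.5] [505.2 219.4 118. ]
[185 115  32  32 796] [200.4 130.4] [498.  291.9 118. ]
```

View pics/w10.png

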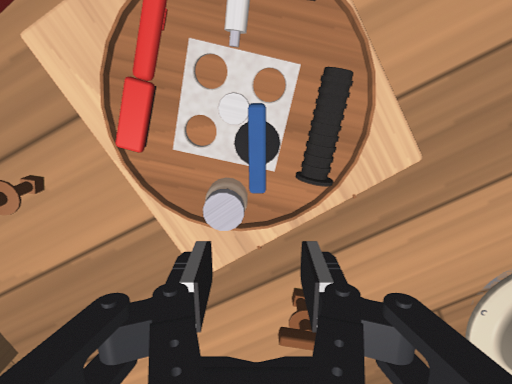

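The key hangs upright. Its bar top is at 159.4 mm, the same height as at the start, and it is within about 1 mm of the hole centre (465.3, 252.3). Nothing else has visibly moved, so I'm handing in.

```bash
python3 -c "
from rig import *
print(finish_job())"
```

```text
the job is handed in; nothing more can be done
None
```

I handed the job in at 46 s; the verdict is not shown. By camera, the nipples turned about 92°, 182° and 93° clockwise, in order from the valve hole, and the key hangs upright in its hole with nothing else visibly moved.

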